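# Stack and load sample plates on the feeder ramp

## Task

Put the blue sample plate on the white one waiting at the foot of the feeder's ramp, then the orange lid on the blue plate, each turned so that its two cut corners lie over the cut corners below and its skirt sits fully down over the deck below. Then push the stack of three up the ramp until the white plate rests against the orange stop, and leave it there. Keep the plates and lid level throughout, do not lift the white plate out of the ramp channel, and leave the other things on the bench where they are.

Things in the scene. Friction and masses are not known exactly. Their poses are not given: they have to be found in the camera images.
- feeder: Fixed ivory machine, 280 mm wide, 200 mm high, with a steel plate channel before it. Frame: x along the channel, up the ramp to the machine; z = 0 on the bench. Level apron, 4 mm above the bench, x -185 to -50 mm, open at its near end; then a 6 degree (0.105 rad) ramp, 160 mm of slope, to an orange stop 22 mm tall, square to the ramp. Side rails 70 mm apart inside, 10 mm wide, 8 to 10 mm high.
- ramp_foot (a point): centre of the line where the level apron meets the ramp, on the surface
- stop_foot (a point): centre of the line where the ramp surface meets the face of the orange stop; the machine's front is 21 mm beyond
- base: White plate, dark wells, 120 g, on the apron, cut end to the ramp; it slides on the steel and stays where left on the slope. 110 x 62 mm; both corners of one short end (red bar on top) are cut at 45 degrees, 14 mm legs. Walls 26 mm high to a shoulder, then a deck 100 x 52 mm, cut likewise, 5 mm higher. Hollow skirt below. Origin: centre of underside; x lengthwise to the cut end, z up.
- plate: Blue plate, dark wells, 100 g, loose on the bench any way round; same shape, size and axes as the white plate, origin at the centre of its underside (skirt rim). The skirt (3 mm walls, 7 mm deep, corners cut inside too) fits over the deck of the plate below with 2 mm play all round, one way round only. Seated, its origin is 26 mm above that of the plate below.
- lid: Orange lid, 60 g, loose on the bench any way round; 110 x 62 mm, 16 mm high, flat top with a red bar at the end whose two corners are cut as on the plates; same skirt and play as the blue plate. Origin: centre of its underside (skirt rim); x lengthwise to the cut end, z up. Seated, its origin is 26 mm above that of the plate below.
- base_nose (a point): midpoint of the lower rim edge at the cut-corner end of the white plate (55 mm from its origin along x)
- plate_nose (a point): midpoint of the lower rim edge at the cut-corner end of the blue plate (55 mm from its origin along x)
- lid_nose (a point): midpoint of the lower rim edge at the cut-corner end of the lid (55 mm from its origin along x)
- reagent: white bottle with red cap, 44 mm across, 85 mm tall, origin under its centre; leave alone
- amber: amber bottle with black cap, 54 mm across, 100 mm tall, origin under its centre; leave alone
- tipbox: grey box of pipette tips, 84 x 124 mm, 56 mm tall, origin under its centre; leave alone
There are look-alikes about, which are no part of the job. Leave any pink or yellow look-alike of the base alone.

How it is judged:
On the way, in this order (a step that is already met when the one before it is completed fails the run):
1. the blue plate is seated on the white plate, which is still at the foot of the ramp (z of plate in the frame of base between 0.0235 and 0.028 m and x of plate in the frame of base between -0.0035 and 0.0035 m and y of plate in the frame of base between -0.0035 and 0.0035 m and distance between plate_nose and base_nose below 0.0295 m and angle between the z axis of plate and the z axis of base, either way round below 0.035 rad and x of base in the frame of feeder below -0.08 m), for 0.2 s.
2. the lid is seated on the blue plate, the stack still at the foot of the ramp (all of step 1 and z of lid in the frame of plate between 0.0235 and 0.028 m and x of lid in the frame of plate between -0.0035 and 0.0035 m and y of lid in the frame of plate between -0.0035 and 0.0035 m and distance between lid_nose and plate_nose below 0.0295 m and angle between the z axis of lid and the z axis of plate, either way round below 0.035 rad), for 0.2 s.
At the end, for the whole second after the job is handed in: White plate's cut end within 4 mm of the orange stop, on the ramp; blue plate seated on it and lid on the blue plate, cut corners over cut corners (origins within 3.5 mm in plan along each axis, 23.5 to 28 mm apart in height, parallel within 2 degrees); all at rest (x of base_nose in the frame of feeder above 0.1051 m and distance between base_nose and stop_foot below 0.009 m and z of plate in the frame of base between 0.0235 and 0.028 m and x of plate in the frame of base between -0.0035 and 0.0035 m and y of plate in the frame of base between -0.0035 and 0.0035 m and distance between plate_nose and base_nose below 0.0295 m and angle between the z axis of plate and the z axis of base, either way round below 0.035 rad and z of lid in the frame of plate between 0.0235 and 0.028 m and x of lid in the frame of plate between -0.0035 and 0.0035 m and y of lid in the frame of plate between -0.0035 and 0.0035 m and distance between lid_nose and plate_nose below 0.0295 m and angle between the z axis of lid and the z axis of plate, either way round below 0.035 rad and linear speed of each of base, plate, lid below 0.01 m/s); the robot touches nothing.
It fails at once if a plate or the lid was tipped by more than about 23 degrees (angle between any of base, plate, lid's own z axis and vertical above 0.4 rad).
It fails at once if the white plate was lifted out of the ramp channel (origin over 40 mm above the bench) (height (world z) of base above 0.04 m).
It fails at once if one of the other things on the bench was moved by more than 30 mm (distance of any of reagent, amber, tipbox from where it was at the start of the episode above 0.03 m).
It also fails if it takes over 72 s, if anything falls off the work surface, if the arm or the gripper's body presses on something with over 40 N, if the wrist force passes 120 N, or if a joint passes its speed limit or range.

## Robot

A 6-joint arm with a two-finger parallel gripper is mounted at the origin on the work surface. World frame = base frame: x ahead of the robot, y to its left, z up, the work surface at z = 0. Lengths are in m, angles in rad, forces in N, time in s.
With the tool pointing down it reaches from about 0.4 to 0.825 m from the base axis. Payload 7 kg.
Tool frame: the origin (TCP) lies on the centre line of the jaws, within the pads' length; the fingertips stand tips_ahead ahead of it and the grasp point (between the pads) lies 6 mm ahead of it (tips_ahead is the distance from the TCP to the fingertips, in m); z points along the fingers, y is the direction in which the jaws open and shut (so a half turn about z gives the same grasp; the last joint's range is limited). The gripper opens to 88 mm and grips with 3 to 60 N. Pads are 19 mm wide; open, the fingers measure 130 mm over their backs; the gripper's body (78 mm by 193 mm) begins 47 mm behind the grasp point.
Start: joints at [1.492, 0.359, 0.012, 0, -1.224, -0.288], TCP at [0.242, 0.63, 0.252] pointing down, gripper open.
Joint ranges: [-3.07, 3.07], [-1.43, 2.12], [-1.02, 1.25], [-3.03, 1.67], [-3.05, -0], [-3.03, 3.03]. Speed limits (rad/s): [2.39, 2.39, 3.01, 3.14, 3.14, 3.14].

## Interface

Orientations are given as a unit quaternion [w, x, y, z].
In Python, from workcell import * gives the robot as it stands.
- The arm moves only by the shell command python3 -m creep 'ROWS'. ROWS is JSON, a list of rows, each a list of 3 entries, a list of its own where there are three numbers: the opening, from 0 (shut) to 1 (fully open), then the shift along the tool's x, y, z in cm, then the turn about the tool's z in rad. A call has exactly 10 rows; each row shifts and turns the pose as measured when the row begins, along the tool's axes as they then stand; what a row does not reach is not made up. A row lasts 1/8 s, in which the tool goes at most 62.5 mm and 10.7 degrees, less where a joint would pass 70% of its speed; a pose out of reach is approached as far as the arm can. A call is refused whole if a number of a shift passes 6.25 or a number of a turn 0.188, either way. A call with a gripper value outside its range is refused whole. The fingers move at their own pace and stop on an object; the grip force is fixed at half the most. Time passes only in rows, so rows that do not move let the fingers close, or fill a call up. It gives the time, the measured TCP pose, the force and the opening at its end, in the units of the state.
- state(): the state, without advancing time (a new reading comes with each control period).
- get_image(name): name is "scene" or "top" or "wrist"; returns the picture (480x640x3 uint8, blue, green, red); there is no depth.
- camera_model(name): a dict with "mtx" (3x3 intrinsics, pixels), "rvec" (rotation vector, rad) and "tvec" (3), from world to camera coordinates, as OpenCV has them. Camera axes: x right, y down, z forward; pixel columns grow to the right and rows downward; lengths in m; the calibration is good to about 2 mm. A picture is of the moment at which its call begins: read the wrist's pose just before it. camera_model takes no time and is no camera call; for the wrist camera it gives the pose at the moment of the call.
- hand_in(): hands the job in, once; it reports no verdict.
The state is a dict: "clock": time; "q": joint angles; "joint_velocities": joint speeds; "joint_efforts": joint torques, N m; "position": TCP position; "tool_rot": TCP orientation; "wrist_force": force on the tool from outside, world axes, zero at the start; "moment": the same for the moment, N m; "width": finger opening in m.
Only numpy, scipy, OpenCV 4.12 (cv2) and the standard library are available. Lean on these libraries where they do the work, as an engineer would, in place of code of your own. Each camera call takes 0.05 s, during which the arm holds its last target.

## Working session

There is one attempt and no reset: what is moved stays moved. The work goes in short steps, Python scripts to look and compute and a shell command to move; the robot and the scene stay as the last step left them, time stands still between calls to the robot, and variables do not carry over. Pictures are saved under pics/ and viewed, and the job is handed in when it is done.

```bash
ls; mkdir -p pics; python3 - <<'E'
from workcell import *
import cv2
s=state(); print(s)
for n in ["scene","top","wrist"]:
    im=get_image(n); cv2.imwrite(f"pics/{n}0.png",im)
    m=camera_model(n); print(n,m)
E
```

```text
pics
{'clock': 0.0, 'q': array([ 1.49210036e+00,  3.59398342e-01,  1.10624760e-02, -3.72715841e-04,
       -1.22412280e+00, -2.88098713e-01]), 'joint_velocities': array([-0.00132175,  0.00108205,  0.00077866,  0.00136558, -0.00172014,
        0.00087846]), 'joint_efforts': array([-2.32460166e-03, -5.82707226e+01,  2.93048573e+01,  6.99697763e+00,
        6.84289495e-03, -1.66046525e-04]), 'position': array([0.24192594, 0.62966507, 0.25061277]), 'tool_rot': array([ 8.44930304e-04,  9.83217861e-01, -1.82433318e-01, -8.73932134e-05]), 'wrist_force': array([ 0.05591043, -0.28574925,  0.14112173]), 'moment': array([0.00046345, 0.00598042, 0.03177392]), 'width': 0.0874931885647557}
scene {'mtx': array([[497.86155267,   0.        , 321.29872342],
       [  0.        , 497.86155267, 240.76309846],
       [  0.        ,   0.        ,   1.        ]]), 'rvec': array([ 2.34956112,  1.05544879, -0.30450111]), 'tvec': array([-0.43300838, -0.27262547,  1.29084506])}
top {'mtx': array([[481.32357457,   0.        , 315.98446451],
       [  0.        , 481.32357457, 235.27791299],
       [  0.        ,   0.        ,   1.        ]]), 'rvec': array([ 2.08313026, -2.14961449,  0.22200769]), 'tvec': array([0.10819927, 0.54949809, 1.03877672])}
wrist {'mtx': array([[371.63547119,   0.        , 323.67822068],
       [  0.        , 371.63547119, 237.69164254],
       [  0.        ,   0.        ,   1.        ]]), 'rvec': array([-1.66580419,  2.42650188,  0.37417684]), 'tvec': array([ 0.67403381, -0.03868017,  0.39139633])}
```

View pics/scene0.png

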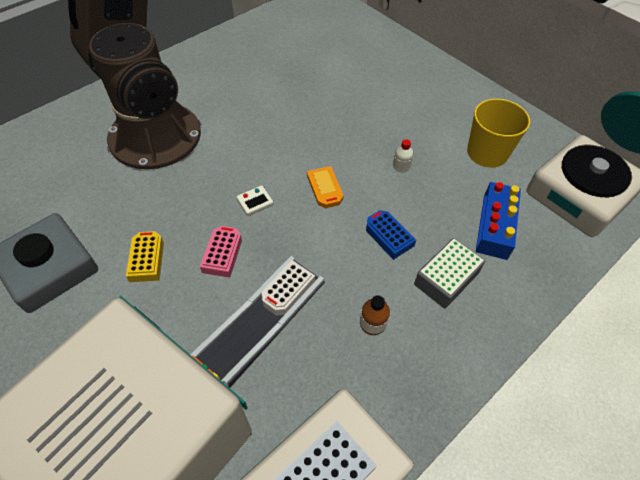

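View pics/top0.png

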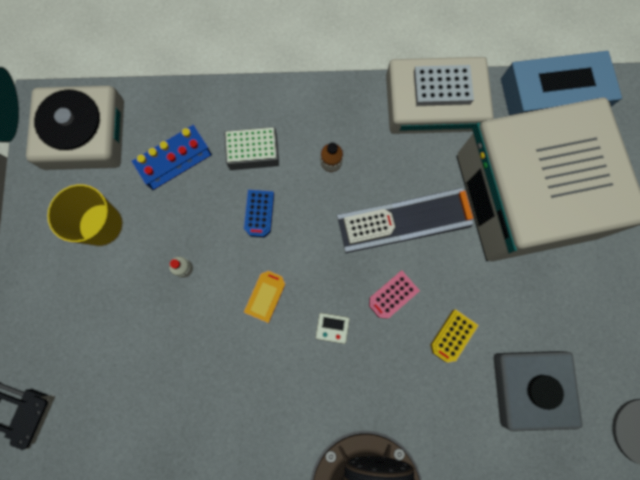

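View pics/wrist0.png

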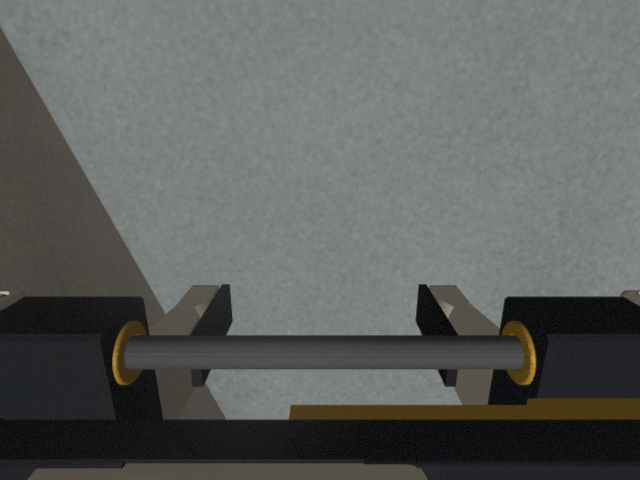

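```bash
python3 - <<'E'
import workcell
print([ (k,getattr(workcell,k)) for k in dir(workcell) if not k.startswith('__') and not callable(getattr(workcell,k))])
print([k for k in dir(workcell)])
import cv2
im=cv2.imread('pics/top0.png')
cv2.imwrite('pics/topcrop.png',cv2.resize(im[130:350,220:480],None,fx=3,fy=3,interpolation=cv2.INTER_CUBIC)[:600,:800])
E
```

```text
[('tips_ahead', 0.025)]
['MotionError', '__builtins__', '__cached__', '__doc__', '__file__', '__loader__', '__name__', '__package__', '__spec__', 'camera_model', 'get_image', 'hand_in', 'state', 'tips_ahead']
```

View pics/topcrop.png

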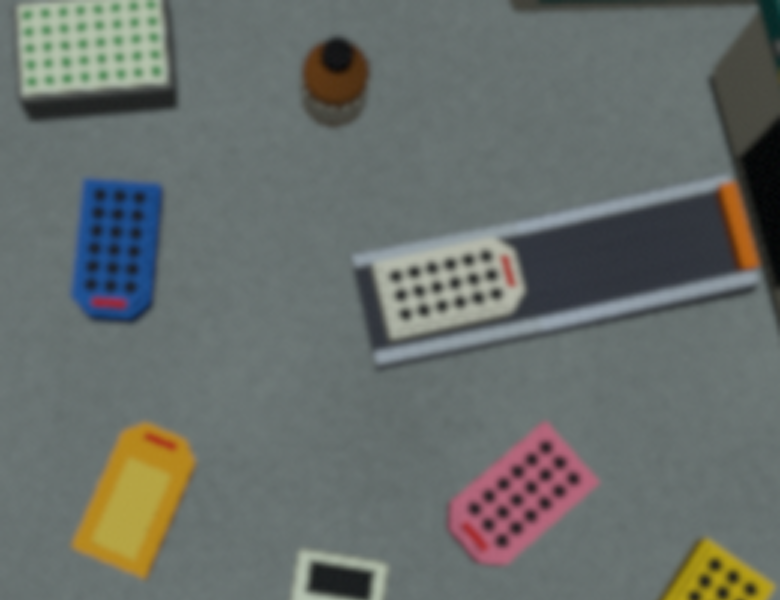

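```bash
cat > h.py <<'E'
from workcell import *
import cv2, numpy as np
from scipy.spatial.transform import Rotation as R
def cam(m):
    Rm=cv2.Rodrigues(np.array(m['rvec']))[0]; C=-Rm.T@np.array(m['tvec']); return Rm,C
def cast(m,uv,z):
    Rm,C=cam(m); uv=np.atleast_2d(uv).astype(float)
    d=(np.linalg.inv(m['mtx'])@np.c_[uv,np.ones(len(uv))].T).T@Rm
    return C+d*((z-C[2])/d[:,2])[:,None]
def proj(m,P):
    return cv2.projectPoints(np.atleast_2d(P).astype(float),m['rvec'],m['tvec'],m['mtx'],None)[0][:,0]
def tool():
    s=state(); q=s['tool_rot']; return s['position'],R.from_quat([q[1],q[2],q[3],q[0]]).as_matrix()
def blob(im,lo,hi,roi=None):
    hsv=cv2.cvtColor(im,cv2.COLOR_BGR2HSV); k=cv2.inRange(hsv,np.array(lo),np.array(hi))
    if roi: 
        z=np.zeros_like(k); x0,y0,x1,y1=roi; z[y0:y1,x0:x1]=k[y0:y1,x0:x1]; k=z
    return k
def big(k):
    c=cv2.findContours(k,cv2.RETR_EXTERNAL,cv2.CHAIN_APPROX_NONE)[0]; return max(c,key=cv2.contourArea)
E
python3 - <<'E'
from h import *
p,T=tool(); print(p,T)
m=camera_model('wrist'); Rm,C=cam(m); print('cam in tool',T.T@(C-p)); print('cam axes in tool\n',T.T@Rm.T)
for z in (0,.025,.1,.2): print(z,proj(m,p+T@[0,0,z]))
mt=camera_model('top'); im=cv2.imread('pics/top0.png')
for n,lo,hi,roi,z in [('blue',(105,150,60),(125,255,255),(235,180,285,245),.026),('lid',(12,150,100),(28,255,255),(235,260,295,330),.016)]:
    c=big(blob(im,lo,hi,roi)); r=cv2.minAreaRect(c); b=cv2.boxPoints(r)
    w=cast(mt,b,z)[:,:2]; print(n,r,w.mean(0),w,np.linalg.norm(np.diff(w,axis=0),axis=1))
for n,uv,z in [('ramp corners',[(340,217),(346,249)],.012),('stop',[(465,191),(471,219)],.02),('base tl etc',[(345,218),(350,243),(383,210),(394,217),(394,228)],.03),('amber',[(332,165)],0),('tip',[(250,150)],.05),('redbarblue',[(257,231)],.031),('redbarlid',[(273,277)],.016)]:
    print(n,cast(mt,uv,z))
E
```

```text
[0.24199992 0.62976729 0.25080608] [[ 9.33446806e-01 -3.58715708e-01 -3.18230558e-04]
 [-3.58715810e-01 -9.33445924e-01 -1.29395868e-03]
 [ 1.67112287e-04  1.32199593e-03 -9.99999112e-01]]
cam in tool [ 0.08176891  0.00024068 -0.13290568]
cam axes in tool
 [[-4.40442717e-04 -9.53171993e-01 -3.02428433e-01]
 [ 9.99999874e-01 -4.92774308e-04  9.67369638e-05]
 [-2.41235926e-04 -3.02428352e-01  9.53172090e-01]]
0 [[323.09718996 330.33717233]]
0.025 [[323.16340902 301.70505967]]
0.1 [[323.28532007 248.99257397]]
0.2 [[323.36859845 212.98426755]]
blue ((258.3516845703125, 213.0572967529297), (25.64586067199707, 45.366153717041016), 5.440332412719727) [0.61712503 0.22484747] [[0.56615236 0.26012176]
 [0.67588846 0.24974475]
 [0.66797038 0.18898919]
 [0.55848892 0.20053417]] [0.11022565 0.06126935 0.1100885 ]
lid ((265.2413635253906, 295.1034240722656), (26.261289596557617, 47.27032470703125), 23.198591232299805) [0.42457216 0.2114882 ] [[0.38799265 0.26081082]
 [0.48659387 0.21739895]
 [0.4607125  0.16175375]
 [0.36298964 0.2059893 ]] [0.10773482 0.06136965 0.10726855]
ramp corners [[0.60445176 0.03179637 0.012     ]
 [0.52653483 0.02090997 0.012     ]]
stop [[ 0.65729654 -0.27006384  0.02      ]
 [ 0.58797225 -0.27777354  0.02      ]]
base tl etc [[ 0.59726908  0.02126818  0.03      ]
 [ 0.53723036  0.01227731  0.03      ]
 [ 0.61385841 -0.06908269  0.03      ]
 [ 0.59610435 -0.0939036   0.03      ]
 [ 0.56967663 -0.09219868  0.03      ]]
amber [[0.73997736 0.04528656 0.        ]]
tip [[0.76532599 0.24083451 0.05      ]]
redbarblue [[0.57225586 0.22779121 0.031     ]]
redbarlid [[0.46530756 0.19323083 0.016     ]]
```

```bash
cat >> h.py <<'E'
def yaw(T): return np.arctan2(T[1,0],T[0,0])
def plan(tgt,yt,nm,g=1,direction=0,nt=None,p=None,T=None):
    """rows to go straight to tgt and yaw yt(deg): nm rows of motion; prints rounded rows"""
    if p is None: p,T=tool()
    p=np.array(p); T=np.array(T); d=(np.radians(yt)-yaw(T)+np.pi)%(2*np.pi)-np.pi
    if direction and np.sign(d)!=direction: d+=direction*2*np.pi
    nt=nt or nm
    out=[]
    for i in range(10):
        sh=np.zeros(3); tu=0
        if i<nm: sh=T.T@((np.array(tgt)-p)/(nm-i))*100
        sh=np.round(sh,2)
        dy=(np.radians(yt)-yaw(T)+np.pi)%(2*np.pi)-np.pi
        if direction and i==0: rem=d
        if not direction: rem=dy
        if i<nt: tu=np.clip(-rem/(nt-i),-.187,.187)
        tu=round(float(tu),3)
        p=p+T@(sh/100); T=T@R.from_rotvec([0,0,tu]).as_matrix()
        if direction: rem+=tu
        out.append([g,[float(x) for x in sh],tu])
    print(str(out).replace(' ','')); print('ends',p,np.degrees(yaw(T)))
def wlook(name):
    p,T=tool(); m=camera_model('wrist'); im=get_image('wrist'); cv2.imwrite(f'pics/{name}.png',im); return im,m,p,T
E
python3 - <<'E'
from h import *
plan([.617,.225,.19],174.6,10,direction=-1,nt=16)
E
```

```text
[[1,[4.95,2.43,0.61],0.179],[1,[5.31,1.51,0.61],0.179],[1,[5.49,0.54,0.61],0.179],[1,[5.5,-0.44,0.61],0.179],[1,[5.33,-1.42,0.61],0.179],[1,[5.0,-2.34,0.61],0.179],[1,[4.5,-3.19,0.62],0.179],[1,[3.86,-3.94,0.61],0.18],[1,[3.09,-4.57,0.62],0.179],[1,[2.22,-5.05,0.61],0.18]]
ends [0.61697822 0.2250286  0.19001041] -123.69541023459072
```

```bash
python3 -m creep '[[1,[4.9,2.4,0.6],0.179],[1,[5.3,1.5,0.6],0.179],[1,[5.5,0.5,0.6],0.179],[1,[5.5,-0.4,0.6],0.179],[1,[5.3,-1.4,0.6],0.179],[1,[5.0,-2.3,0.6],0.179],[1,[4.5,-3.2,0.6],0.179],[1,[3.9,-3.9,0.6],0.18],[1,[3.1,-4.6,0.6],0.179],[1,[2.2,-5.0,0.6],0.18]]'
python3 - <<'E'
from h import *
p,T=tool(); print(p,np.degrees(yaw(T)))
plan([.617,.225,.165],174.6,6,direction=-1,nt=8)
E
```

```text
clock: 1.4
position: [0.6136, 0.2071, 0.1874]
tool_rot: [-0.001, -0.449, 0.893, -0.001]
wrist_force: [0.3, 0.2, -0.3]
width: 0.0875
[0.61356499 0.20712244 0.18740583] -126.58523661115404
[[1,[-0.27,0.13,0.37],0.128],[1,[-0.26,0.17,0.37],0.128],[1,[-0.23,0.2,0.37],0.128],[1,[-0.21,0.22,0.37],0.129],[1,[-0.17,0.25,0.38],0.128],[1,[-0.14,0.27,0.37],0.129],[1,[0.0,0.0,0.0],0.128],[1,[0.0,0.0,0.0],0.129],[1,[0.0,0.0,0.0],0.0],[1,[0.0,0.0,0.0],0.0]]
ends [0.61696546 0.22498304 0.16504518] 174.57195956750655
```

```bash
python3 -m creep '[[1,[-0.2,0.1,0.4],0.17],[1,[-0.2,0.2,0.4],0.17],[1,[-0.2,0.2,0.4],0.17],[1,[-0.2,0.3,0.4],0.17],[1,[-0.1,0.3,0.4],0.17],[1,[-0.1,0.3,0.2],0.15],[1,[0,0.2,0],0.02],[1,[0,0,0],0],[1,[0,0,0],0],[1,[0,0,0],0]]'
python3 - <<'E'
from h import *
im,m,p,T=wlook('w1'); print(p,np.degrees(yaw(T)))
E
```

```text
clock: 2.65
position: [0.6179, 0.2208, 0.1606]
tool_rot: [-0.003, 0.062, 0.998, -0.004]
wrist_force: [0.4, 0.9, -1.2]
width: 0.0874
[0.61790608 0.22075618 0.16057021] 172.83808804953577
```

View pics/w1.png

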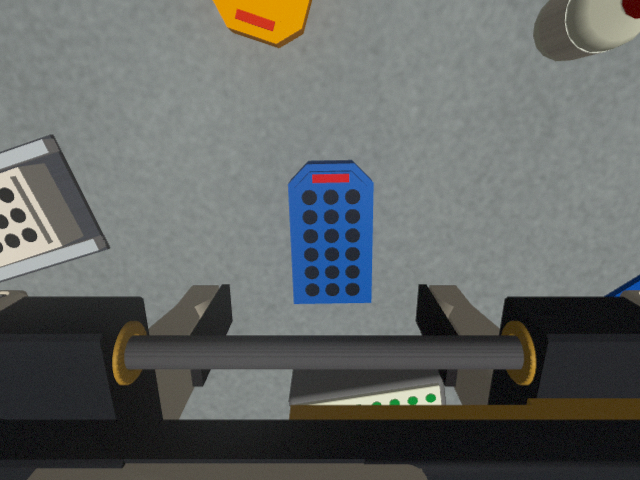

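```bash
cat >> h.py <<'E'
def ends(im,m,c,zs,ztop,T):
    """c: contour. ray-cast contour onto ztop, fit rect sides; front (toward camera) end also cast at zs"""
    pts=cast(m,c[:,0,:],ztop)[:,:2]
    r=cv2.minAreaRect(pts.astype(np.float32)*1000)
    return pts,r
E
python3 - <<'E'
from h import *
im=cv2.imread('pics/w1.png'); m=camera_model('wrist'); p,T=tool()
k=blob(im,(105,120,60),(125,255,255),(270,140,400,315)); k=cv2.morphologyEx(k,cv2.MORPH_CLOSE,np.ones((9,9)))
c=big(k)[:,0,:]
def side(sel,z):
    P=cast(m,c[sel],z)[:,:2]; vx,vy,x0,y0=cv2.fitLine(P.astype(np.float32),cv2.DIST_HUBER,0,.001,.001).ravel(); return np.array([x0,y0]),np.array([vx,vy])
u,v=c[:,0],c[:,1]; print(u.min(),u.max(),v.min(),v.max())
L=side((u<310)&(v>195)&(v<290),.026); Rr=side((u>350)&(v>195)&(v<290),.026)
F=side((v<170)&(u>317)&(u<347),0.0); B=side((v>297)&(u>305)&(u<360),.026)
F2=side((v<170)&(u>317)&(u<347),0.026)
for n,s in zip('LRFB',(L,Rr,F,B)): print(n,s[0],np.degrees(np.arctan2(s[1][1],s[1][0])))
ax=L[1]+Rr[1]*np.sign(L[1]@Rr[1]); ax/=np.linalg.norm(ax)
if ax@T[:2,0]<0: ax=-ax
n=np.array([-ax[1],ax[0]])
print('width',abs((L[0]-Rr[0])@n),'len',(F[0]-B[0])@ax)
cen=n*((L[0]+Rr[0])@n/2)+ax*((F[0]+B[0])@ax/2); cB=n*((L[0]+Rr[0])@n/2)+ax*(B[0]@ax+.055)
print('centre',cen,'from back',cB,'yaw',np.degrees(np.arctan2(ax[1],ax[0])))
# wells
w=blob(im,(0,0,0),(180,255,70),(296,185,368,300)); cc=cv2.findContours(w,0,2)[0]; ct=[cv2.minEnclosingCircle(x)[0] for x in cc if cv2.contourArea(x)>50]; W=cast(m,ct,.031)[:,:2]; print(len(ct),W.mean(0), (W.mean(0)-cB)@ax*1000,(W.mean(0)-cB)@n*1000)
rb=blob(im,(0,150,120),(8,255,255),(300,165,365,190)); q=cv2.moments(rb); rc=cast(m,[(q['m10']/q['m00'],q['m01']/q['m00'])],.031)[0,:2]; print('bar',(rc-cB)@ax*1000,(rc-cB)@n*1000)
print('tool',p,np.degrees(yaw(T)),'offset tool',T[:2,:2].T@(cB-p[:2]))
E
```

```text
288 373 161 303
L [0.6201174  0.19413483] -6.0359325
R [0.62761617 0.25480276] -5.879016
F [0.56600547 0.23511104] 82.84991
B [0.6734253  0.21917146] 84.70055
width 0.061118573 len 0.10849407
centre [0.61948425 0.22492613] from back [0.6187353  0.22500429] yaw 174.04253
18 [0.62359696 0.22461774] -4.875508785090619 -0.12013073532890717
bar 44.984757940839756 -0.14229009666140185
tool [0.61791359 0.22075525 0.16055458] 172.82884248859511 offset tool [-0.00028486  0.00431823]
```

```bash
python3 -m creep '[[1,[0,0.3,1.5],-0.02],[1,[0,0.1,2.5],0],[1,[0,0,2.5],0],[1,[0,0,2.3],0],[1,[0,0,1.5],0],[1,[0,0,1.0],0],[1,[0,0,0.5],0],[1,[0,0,0.3],0],[1,[0,0,0],0],[1,[0,0,0],0]]'
python3 - <<'E'
from h import *
p,T=tool(); print(p,np.degrees(yaw(T)),T[2]); c=np.array([.6188,.2250]); print('off',T[:2,:2].T@(c-p[:2])*100)
E
```

```text
clock: 3.95
position: [0.6177, 0.2248, 0.0333]
tool_rot: [-0.003, 0.049, 0.999, -0.003]
wrist_force: [0.5, -0.8, -0.1]
width: 0.0879
[0.61769298 0.22479652 0.03327107] 174.37506628015046 [ 0.00555543 -0.00616228 -0.99996558]
off [-0.10817262  0.03109647]
```

```bash
python3 -m creep '[[1,[-0.1,0,0.35],0],[1,[0,0,0],0],[0,[0,0,0],0],[0,[0,0,0],0],[0,[0,0,0],0],[0,[0,0,0],0],[0,[0,0,-1.0],0],[0,[0,0,-2.0],0],[0,[0,0,-2.0],0],[0,[0,0,-1.0],0]]'
python3 - <<'E'
from h import *
im,m,p,T=wlook('w2'); print(p,np.degrees(yaw(T)),T[2],state()['width'])
E
```

```text
clock: 5.2
position: [0.6188, 0.2248, 0.0925]
tool_rot: [-0.003, 0.049, 0.999, -0.003]
wrist_force: [-0.1, -0.8, -0.4]
width: 0.0613
[0.61877693 0.22475488 0.09250551] 174.37299729991835 [ 0.00621794 -0.00668028 -0.99995835] 0.061699949206332365
```

View pics/w2.png

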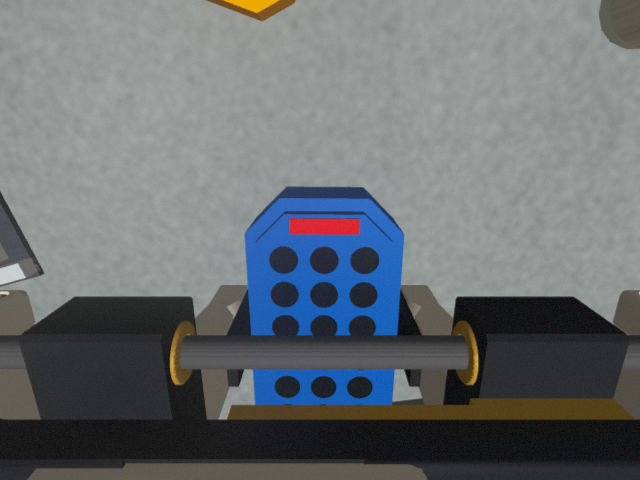

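```bash
python3 - <<'E'
from h import *
plan([.555,.09,.155],-79.2,8,g=0,direction=1,nt=11)
E
```

```text
[[0,[0.64,-1.76,-0.75],-0.169],[0,[0.93,-1.63,-0.75],-0.169],[0,[1.19,-1.45,-0.76],-0.169],[0,[1.41,-1.23,-0.75],-0.169],[0,[1.6,-0.98,-0.76],-0.169],[0,[1.74,-0.69,-0.75],-0.169],[0,[1.83,-0.39,-0.76],-0.169],[0,[1.88,-0.08,-0.75],-0.169],[0,[0.0,0.0,0.0],-0.168],[0,[0.0,0.0,0.0],-0.169]]
ends [0.55497883 0.08999915 0.15499882] -88.83916323334996
```

```bash
python3 -m creep '[[0,[0.6,-1.7,-1.0],-0.18],[0,[0.9,-1.6,-1.0],-0.18],[0,[1.2,-1.4,-1.0],-0.18],[0,[1.4,-1.2,-0.9],-0.18],[0,[1.6,-1.0,-0.8],-0.18],[0,[1.7,-0.7,-0.6],-0.18],[0,[1.8,-0.4,-0.4],-0.18],[0,[1.8,0,-0.2],-0.18],[0,[0,0,0],-0.18],[0,[0,0,0],-0.12]]'
python3 - <<'E'
from h import *
p,T=tool(); print(p,np.degrees(yaw(T)),T[2])
plan([.555,.09,.155],-79.2,4,g=0,nt=5)
E
```

```text
clock: 6.5
position: [0.5588, 0.0844, 0.1525]
tool_rot: [0.006, 0.751, -0.661, -0.002]
wrist_force: [0.2, -0.8, -1.0]
width: 0.0616
[0.55884254 0.08435175 0.15253736] -82.71002350404754 [ 0.00507663  0.01111742 -0.99992531]
[[0,[-0.15,0.08,-0.06],-0.012],[0,[-0.15,0.08,-0.06],-0.012],[0,[-0.16,0.07,-0.06],-0.012],[0,[-0.15,0.07,-0.07],-0.013],[0,[0.0,0.0,0.0],-0.012],[0,[0.0,0.0,0.0],0.0],[0,[0.0,0.0,0.0],0.0],[0,[0.0,0.0,0.0],0.0],[0,[0.0,0.0,0.0],0.0],[0,[0.0,0.0,0.0],0.0]]
ends [0.55501685 0.08997139 0.15504104] -79.21516351245312
```

```bash
python3 - <<'E'
from h import *
im,m,p,T=wlook('w3'); print(state()['clock'],p,np.degrees(yaw(T)),T[2]); import pickle; pickle.dump((m,p,T),open('w3.pkl','wb'))
p2,_=tool(); print(p2)
E
```

```text
6.55 [0.55884254 0.08435175 0.15253736] -82.71002350404754 [ 0.00507663  0.01111742 -0.99992531]
[0.55876774 0.08436768 0.15245347]
```

View pics/w3.png

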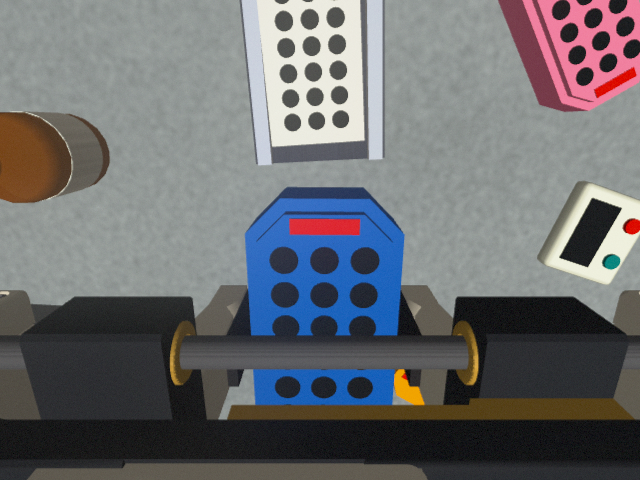

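```bash
python3 -m creep '[[0,[0.3,0,-1.0],-0.03],[0,[0.3,0.2,-1.5],-0.03],[0,[0.3,0.1,-1.5],0],[0,[0.2,0,-1.2],0],[0,[0,0,-0.5],0],[0,[0,0,-0.1],0],[0,[0,0,0],0],[0,[0,0,0],0],[0,[0,0,0],0],[0,[0,0,0],0]]'
python3 - <<'E'
from h import *
im,m,p,T=wlook('w4'); print(state()['clock'],p,np.degrees(yaw(T)),T[2]); import pickle; pickle.dump((m,p,T),open('w4.pkl','wb'))
E
```

```text
clock: 7.8
position: [0.5571, 0.0728, 0.2121]
tool_rot: [0.007, 0.77, -0.638, -0.003]
wrist_force: [-0.4, -0.6, -1.6]
width: 0.062
7.85 [0.55705425 0.07282204 0.21207866] -79.26148787123282 [ 0.00441777  0.01452878 -0.99988469]
```

View pics/w4.png

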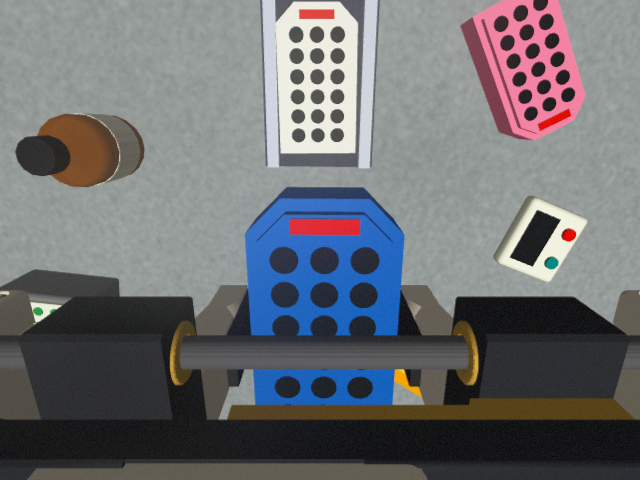

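```bash
cat >> h.py <<'E'
def wells(im,roi,vmax=70,amin=40):
    w=blob(im,(0,0,0),(180,255,vmax),roi); cc=cv2.findContours(w,0,2)[0]
    return np.array([ (lambda q:(q['m10']/q['m00'],q['m01']/q['m00']))(cv2.moments(x)) for x in cc if cv2.contourArea(x)>amin])
def bar(im,roi):
    q=cv2.moments(blob(im,(0,150,120),(8,255,255),roi),True); return np.array([[q['m10']/q['m00'],q['m01']/q['m00']]])
def grid(uv,nrow):  # sort: rows by v asc (front first), then u
    uv=uv[np.argsort(uv[:,1])]; return np.vstack([r[np.argsort(r[:,0])] for r in uv.reshape(nrow,3,2)])
def rigid(A,B):
    """B ~ Rot A + t (2D)"""
    a,b=A.mean(0),B.mean(0); H=(A-a).T@(B-b); th=np.arctan2(H[0,1]-H[1,0],H[0,0]+H[1,1])
    M=np.array([[np.cos(th),-np.sin(th)],[np.sin(th),np.cos(th)]]); t=b-M@a
    return th,t,1000*np.sqrt(((A@M.T+t-B)**2).sum(1).mean())
E
python3 - <<'E'
from h import *
import pickle
im=cv2.imread('pics/w4.png'); m,p,T=pickle.load(open('w4.pkl','rb'))
uv=wells(im,(283,22,352,145)); print(len(uv))
G=cast(m,grid(uv,6),.035)[:,:2]
d=np.diff(G.reshape(6,3,2),axis=0); print('pitch',np.linalg.norm(d,axis=2).mean(), np.linalg.norm(np.diff(G.reshape(6,3,2),axis=1),axis=2).mean())
b=cast(m,bar(im,(295,5,340,22)),.035)[0,:2]
# frame from wells alone
pr=.0135
E
```

```text
0Traceback (most recent call last):
  File "<stdin>", line 5, in <module>
  File "h.py", line 55, in grid
    uv=uv[np.argsort(uv[:,1])]; return np.vstack([r[np.argsort(r[:,0])] for r in uv.reshape(nrow,3,2)])
                     ~~^^^^^
IndexError: too many indices for array: array is 1-dimensional, but 2 were indexed
```

```bash
cat > m4.py <<'E'
from h import *
import pickle
im=cv2.imread('pics/w1.png')
im=cv2.imread('pics/w4.png'); m,p,T=pickle.load(open('w4.pkl','rb'))
uv=wells(im,(283,22,352,145),vmax=120); print(len(uv))
G=cast(m,grid(uv,6),.035)[:,:2]
g=G.reshape(6,3,2)
p1=np.linalg.norm(g[0]-g[5],axis=1).mean()/5; p2=np.linalg.norm(g[:,0]-g[:,2],axis=1).mean()/2
print('pitch',p1,p2)
pr,pc=p1,p2
tmpl=np.array([[-.0049+(2.5-i)*.014,(1-j)*.0135*1.0] for i in range(6) for j in range(3)])
tm=np.array([[-.0049+(2.5-i)*pr,(1-j)*pc] for i in range(6) for j in range(3)])
th,t,e=rigid(tm,G); print('base centre',t,'yaw',np.degrees(th),'rms mm',e)
b=cast(m,bar(im,(295,5,340,22)),.035)[0,:2]; M=np.array([[np.cos(th),-np.sin(th)],[np.sin(th),np.cos(th)]])
print('bar in base',M.T@(b-t)*1000)
# held plate
u2=wells(im,(265,245,385,310),vmax=70,amin=100); print(len(u2))
Rm,C=cam(m)
def castT(uv,zt):
    # plane tool z = zt
    d=(np.linalg.inv(m['mtx'])@np.c_[uv,np.ones(len(uv))].T).T@Rm@T; c=T.T@(C-p)
    return (c+d*((zt-c[2])/d[:,2])[:,None])[:,:2]
H=castT(grid(u2,2),-.0015); print('held well rows (tool mm)',H*1000); hb=castT(bar(im,(280,215,370,238)),-.0015); print('held bar',hb*1000)
E
python3 m4.py
python3 - <<'E'
from h import *
im=cv2.imread('pics/w1.png');
# w1 pose: recompute approx from print (camera relative to tool is fixed)
E
```

```text
18
pitch 0.014508830579877115 0.015496141256470126
base centre [ 0.57996463 -0.03748348] yaw -78.99728790522283 rms mm 0.045465707310814174
bar in base [44.97027968 -0.15835287]
6
held well rows (tool mm) [[ 31.63262906 -14.51718722]
 [ 31.60730442   0.70247579]
 [ 31.52375895  16.10264345]
 [ 17.34313263 -14.72131717]
 [ 17.21389667   0.64493629]
 [ 17.0818993   16.00600523]]
held bar [[46.59694357 10.54896469]]
```

```bash
cat >> h.py <<'E'
def goto(xy,z,yt,nm,off,g=0,nt=None):
    """tool target so that tool-frame point off lies over xy with TCP height z"""
    p,T=tool(); d=np.radians(yt)-yaw(T); T2=R.from_rotvec([0,0,d]).as_matrix()@T
    t=np.r_[np.array(xy)-(T2@np.array(off))[:2],z]; print('target',t); plan(t,yt,nm,g=g,nt=nt)
E
python3 - <<'E'
from h import *
p,T=tool(); print(p,np.degrees(yaw(T)),T[2])
goto([.57996,-.03748],.085,-78.6,7,[.0003,.00065,.0295])
E
```

```text
[0.55704259 0.07279664 0.21211115] -79.26051512626319 [ 0.00443402  0.01449685 -0.99988508]
target [ 0.58093119 -0.03684476  0.085     ]
[[0,[1.59,-0.07,1.82],-0.002],[0,[1.6,-0.07,1.82],-0.002],[0,[1.59,-0.06,1.82],-0.002],[0,[1.6,-0.06,1.82],-0.001],[0,[1.59,-0.06,1.82],-0.002],[0,[1.6,-0.05,1.83],-0.001],[0,[1.59,-0.06,1.82],-0.002],[0,[0.0,0.0,0.0],0.0],[0,[0.0,0.0,0.0],0.0],[0,[0.0,0.0,0.0],0.0]]
ends [ 0.58094259 -0.03680966  0.08504942] -78.57303179033846
```

```bash
python3 -m creep '[[0,[1.6,-0.06,1.5],-0.003],[0,[2.2,-0.08,2.5],-0.004],[0,[2.2,-0.08,2.5],-0.004],[0,[2.0,-0.08,2.3],0],[0,[1.5,-0.06,1.6],0],[0,[0.8,-0.04,0.8],0],[0,[0.3,0,0.4],0],[0,[0.1,0,0.2],0],[0,[0,0,0],0],[0,[0,0,0],0]]'
python3 - <<'E'
from h import *
p,T=tool(); print(p,np.degrees(yaw(T)),T[2],state()['wrist_force'])
goto([.57996,-.03748],.072,-78.6,4,[.0003,.00065,.0295])
E
```

```text
clock: 9.1
position: [0.5812, -0.0377, 0.0887]
tool_rot: [0.006, 0.774, -0.633, -0.003]
wrist_force: [-0.3, -1.2, -0.9]
width: 0.062
[ 0.58120168 -0.0376516   0.08872176] -78.50926954621845 [ 0.00375875  0.01355219 -0.9999011 ] [-0.29836783 -1.22608957 -0.94832905]
target [ 0.58090782 -0.03686978  0.072     ]
[[0,[-0.02,-0.0,0.42],0.0],[0,[-0.02,-0.0,0.42],0.001],[0,[-0.02,-0.0,0.42],0.0],[0,[-0.03,-0.01,0.41],0.001],[0,[0.0,0.0,0.0],0.0],[0,[0.0,0.0,0.0],0.0],[0,[0.0,0.0,0.0],0.0],[0,[0.0,0.0,0.0],0.0],[0,[0.0,0.0,0.0],0.0],[0,[0.0,0.0,0.0],0.0]]
ends [ 0.58091161 -0.03685632  0.07201867] -78.62385140267715
```

```bash
python3 -m creep '[[0,[-0.05,0,0.4],0.002],[0,[-0.04,0,0.5],0],[0,[0,0,0.5],0],[0,[0,0,0.4],0],[0,[0,0,0.3],0],[0,[0,0,0.3],0],[0,[0,0,0.2],0],[0,[0,0,0.1],0],[0,[0,0,0],0],[0,[0,0,0],0]]'
python3 - <<'E'
from h import *
im,m,p,T=wlook('w5'); print(p,np.degrees(yaw(T)),T[2],state()['wrist_force'])
cv2.imwrite('pics/s5.png',get_image('scene')[220:340,180:400].repeat(3,0).repeat(3,1))
goto([.57996,-.03748],.0595,-78.6,4,[.0003,.00065,.0295])
E
```

```text
clock: 10.35
position: [0.5815, -0.0361, 0.0611]
tool_rot: [0.006, 0.774, -0.633, -0.002]
wrist_force: [-0.1, 0.1, -0.6]
width: 0.0618
[ 0.58145884 -0.0361214   0.06113089] -78.55763945555833 [ 0.003915    0.01135901 -0.99992782] [-0.06222241  0.65304112 -0.85070286]
target [ 0.580847   -0.03687806  0.0595    ]
[[0,[0.02,0.02,0.04],0.0],[0,[0.01,0.02,0.04],0.0],[0,[0.02,0.01,0.04],0.0],[0,[0.01,0.02,0.04],0.001],[0,[0.0,0.0,0.0],0.0],[0,[0.0,0.0,0.0],0.0],[0,[0.0,0.0,0.0],0.0],[0,[0.0,0.0,0.0],0.0],[0,[0.0,0.0,0.0],0.0],[0,[0.0,0.0,0.0],0.0]]
ends [ 0.58080042 -0.03685344  0.05949836] -78.61683932825692
```

View pics/w5.png

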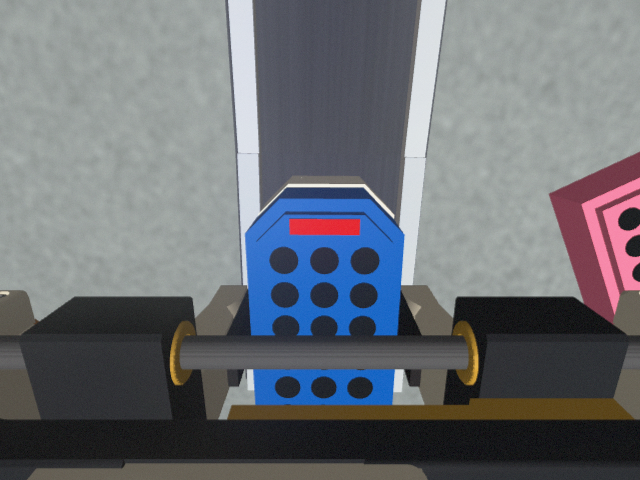

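View pics/s5.png

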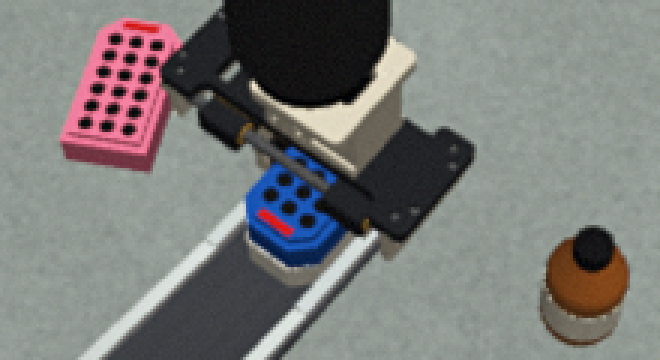

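```bash
python3 -m creep '[[0,[0.06,0.06,0.1],0],[0,[0,0,0.1],0],[0,[0,0,0],0],[0.6,[0,0,0],0],[1,[0,0,0],0],[1,[0,0,0],0],[1,[0,0,-1.0],0],[1,[0,0,-2.0],0],[1,[-1,0,-2.5],0],[1,[-1,0,-2.5],0]]'
python3 - <<'E'
from h import *
p,T=tool(); print(p,np.degrees(yaw(T)),T[2],state()['wrist_force'],state()['width'])
E
```

```text
clock: 11.7
position: [0.5775, -0.0167, 0.1426]
tool_rot: [0.006, 0.774, -0.633, -0.002]
wrist_force: [0.3, 0.3, 0.3]
width: 0.0874
[ 0.57754411 -0.01672522  0.14261293] -78.57518146791627 [ 0.00423504  0.0129156  -0.99990762] [0.32688696 0.30822129 0.32825164] 0.08743819924649006
```

```bash
python3 -m creep '[[1,[-1.5,0,-2],0],[1,[-1.5,0,-2],0],[1,[-1.5,0,-1.5],0],[1,[-1,0,-1],0],[1,[-0.5,0,-0.3],0],[1,[0,0,0],0],[1,[0,0,0],0],[1,[0,0,0],0],[1,[0,0,0],0],[1,[0,0,0],0]]'
python3 - <<'E'
from h import *
import pickle
im,m,p,T=wlook('w6'); print(state()['clock'],p,np.degrees(yaw(T)),T[2]); pickle.dump((m,p,T),open('w6.pkl','wb'))
E
```

```text
clock: 12.95
position: [0.5659, 0.0443, 0.2151]
tool_rot: [0.006, 0.774, -0.633, -0.002]
wrist_force: [-0.3, 0.5, 0.0]
width: 0.0877
13.0 [0.56591255 0.04426392 0.21514487] -78.60730118737001 [ 0.00420368  0.01120446 -0.99992839]
```

View pics/w6.png

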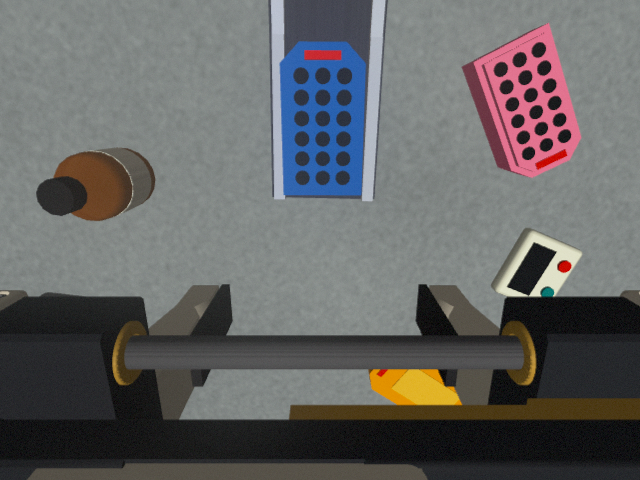

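```bash
cat > m6.py <<'E'
from h import *
import pickle
im=cv2.imread('pics/w6.png'); m,p,T=pickle.load(open('w6.pkl','rb'))
uv=wells(im,(288,65,360,190),vmax=90); print(len(uv))
pr,pc=.01451,.0155
tm=np.array([[-.0049+(2.5-i)*pr,(1-j)*pc] for i in range(6) for j in range(3)])
for z in (.057,.061,.066):
    G=cast(m,grid(uv,6),z)[:,:2]; g=G.reshape(6,3,2)
    print(z,'pitch',np.linalg.norm(g[0]-g[5],axis=1).mean()/5,np.linalg.norm(g[:,0]-g[:,2],axis=1).mean()/2)
    th,t,e=rigid(tm,G); print(' plate',t,np.degrees(th),e, 'in base',R.from_euler('z',79.0,degrees=True).as_matrix()[:2,:2]@(t-[.57996,-.03748])*1000)
E
python3 m6.py
```

```text
18
0.057 pitch 0.014690255385810045 0.015708957917365384
 plate [ 0.58071286 -0.0360652 ] -78.84596715067222 0.3670737306885872 in base [-1.24515096  1.00898686]
0.061 pitch 0.014488578154577422 0.01549329528556497
 plate [ 0.58075716 -0.03612466] -78.84596715067222 0.051815873664857265 in base [-1.17833533  1.04112116]
0.066 pitch 0.014236481615536645 0.015223716995814457
 plate [ 0.58081252 -0.03619898] -78.84596715067221 0.5087617645806893 in base [-1.0948158   1.08128905]
```

```bash
python3 - <<'E'
from h import *
plan([.4246,.2115,.15],-24,8,nt=8)
E
```

```text
[[1,[-2.4,1.31,0.82],-0.119],[1,[-2.54,1.02,0.82],-0.119],[1,[-2.64,0.71,0.82],-0.119],[1,[-2.71,0.39,0.82],-0.119],[1,[-2.73,0.06,0.82],-0.119],[1,[-2.72,-0.26,0.82],-0.119],[1,[-2.67,-0.59,0.82],-0.12],[1,[-2.59,-0.9,0.82],-0.119],[1,[0.0,0.0,0.0],0.0],[1,[0.0,0.0,0.0],0.0]]
ends [0.42460877 0.21150053 0.14995428] -24.00548007465934
```

```bash
python3 -m creep '[[1,[-2.4,1.3,0.6],-0.12],[1,[-2.9,1.1,0.8],-0.14],[1,[-3.0,0.8,0.8],-0.14],[1,[-3.0,0.4,0.8],-0.13],[1,[-2.9,0,0.8],-0.12],[1,[-2.6,-0.3,0.8],-0.12],[1,[-1.8,-0.4,0.7],-0.1],[1,[-0.8,-0.3,0.5],-0.04],[1,[-0.2,-0.1,0.2],0],[1,[0,0,0],0]]'
python3 - <<'E'
from h import *
import pickle
im,m,p,T=wlook('w7'); print(state()['clock'],p,np.degrees(yaw(T)),T[2]); pickle.dump((m,p,T),open('w7.pkl','wb'))
E
```

```text
clock: 14.25
position: [0.4271, 0.2001, 0.1543]
tool_rot: [0.004, 0.976, -0.216, -0.003]
wrist_force: [-0.8, -0.0, -0.3]
width: 0.0876
14.3 [0.42712082 0.20008328 0.15430571] -25.006237675720868 [-0.00480053  0.00823582 -0.99995456]
```

View pics/w7.png

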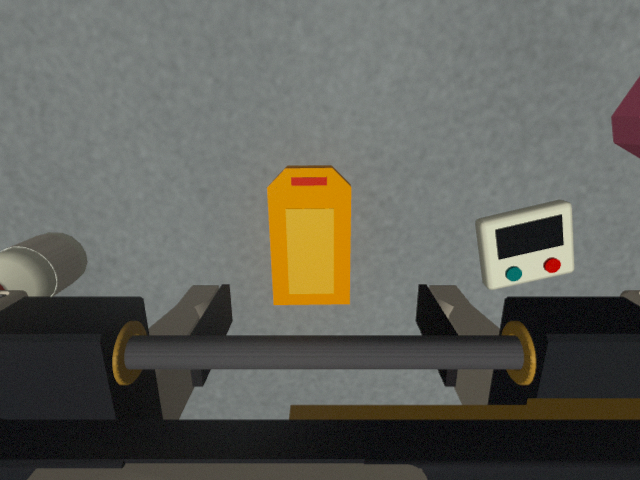

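```bash
cat > m7.py <<'E'
from h import *
import pickle
def lidpose(im,m,T,roi,plane):
    k=blob(im,(8,120,150),(32,255,255),roi)|blob(im,(0,150,120),(8,255,255),roi); k=cv2.morphologyEx(k,cv2.MORPH_CLOSE,np.ones((5,5)))
    c=big(k)[:,0,:].astype(float); u,v=c[:,0],c[:,1]; h=v.max()-v.min(); cu=(u.min()+u.max())/2; w=u.max()-u.min()
    print('box',u.min(),u.max(),v.min(),v.max())
    def side(sel):
        P=plane(c[sel]); vx,vy,x0,y0=cv2.fitLine((P*1000).astype(np.float32),cv2.DIST_HUBER,0,.01,.001).ravel().astype(float); return np.array([x0,y0])/1000,np.array([vx,vy])
    mid=(v>v.min()+.3*h)&(v<v.max()-.08*h)
    L=side(mid&(u<cu)); Q=side(mid&(u>cu)); F=side((v<v.min()+.06*h)&(abs(u-cu)<.18*w)); B=side((v>v.max()-.03*h)&(abs(u-cu)<.38*w))
    ax=L[1]*np.sign(L[1][0] if abs(L[1][0])>.1 else L[1][1]); a2=Q[1]*np.sign(Q[1]@ax); print('side angs',[np.degrees(np.arctan2(a[1],a[0])) for a in (ax,a2,F[1],B[1])])
    ax=ax+a2; ax/=np.linalg.norm(ax)
    if ax@(F[0]-B[0])<0: ax=-ax
    n=np.array([-ax[1],ax[0]])
    print('width',abs((L[0]-Q[0])@n),'len',(F[0]-B[0])@ax)
    cen=n*((L[0]+Q[0])@n/2)+ax*((F[0]+B[0])@ax/2); y=np.degrees(np.arctan2(ax[1],ax[0])); 
    bb=plane(bar(im,roi))[0]; print('centre',cen,'yaw',y,'bar rel',(bb-cen)@ax*1000,(bb-cen)@n*1000,'wells-ctr')
    return cen,y
if __name__=='__main__':
    im=cv2.imread('pics/w7.png'); m,p,T=pickle.load(open('w7.pkl','rb'))
    cen,y=lidpose(im,m,T,(255,150,365,312),lambda uv:cast(m,uv,.016)[:,:2])
    print(T[:2,:2].T@(cen-p[:2])*100, y-np.degrees(yaw(T)))
E
python3 m7.py
```

```text
box 267.0 351.0 168.0 304.0
side angs [np.float64(-24.511887730236708), np.float64(-24.629527189267133), np.float64(64.90581984411217), np.float64(64.70792112616654)]
width 0.061482405475576936 len 0.10936386389614107
centre [0.42495857 0.21126302] yaw -24.570707458923593 bar rel 45.28522297064845 -0.2794922232887269 wells-ctr
[-0.66853551 -0.92177041] 0.4355302167972752
```

```bash
python3 -m creep '[[1,[-0.3,-0.5,1.5],-0.008],[1,[-0.3,-0.4,2.5],0],[1,[0,0,2.5],0],[1,[0,0,2.2],0],[1,[0,0,1.4],0],[1,[0,0,0.9],0],[1,[0,0,0.5],0],[1,[0,0,0.2],0],[1,[0,0,0],0],[1,[0,0,0],0]]'
python3 - <<'E'
from h import *
p,T=tool(); print(p,np.degrees(yaw(T)),T[2]); c=np.array([.4250,.2113]); print('off',T[:2,:2].T@(c-p[:2])*100)
E
```

```text
clock: 15.55
position: [0.4265, 0.21, 0.0308]
tool_rot: [0.003, 0.977, -0.215, -0.003]
wrist_force: [0.3, -0.6, 0.3]
width: 0.0874
[0.42651064 0.21004395 0.03084183] -24.886069925593983 [-0.00429837  0.00694075 -0.99996667]
off [-0.18989147 -0.05037662]
```

```bash
python3 -m creep '[[1,[-0.19,-0.05,0.2],-0.005],[1,[0,0,0.12],0],[0,[0,0,0],0],[0,[0,0,0],0],[0,[0,0,0],0],[0,[0,0,0],0],[0,[0,0,-1.0],0],[0,[0,0,-2.5],0],[0,[0,0,-2.5],0],[0,[0,0,-1.5],0]]'
python3 - <<'E'
from h import *
import pickle
im,m,p,T=wlook('w8'); print(state()['clock'],p,np.degrees(yaw(T)),T[2],state()['width']); pickle.dump((m,p,T),open('w8.pkl','wb'))
E
```

```text
clock: 16.8
position: [0.425, 0.2112, 0.1059]
tool_rot: [0.004, 0.977, -0.213, -0.003]
wrist_force: [-0.8, -0.0, 0.1]
width: 0.0617
16.85 [0.42495586 0.21121015 0.10594524] -24.57754562525263 [-0.00465743  0.00824529 -0.99995516] 0.061356110534623066
```

View pics/w8.png

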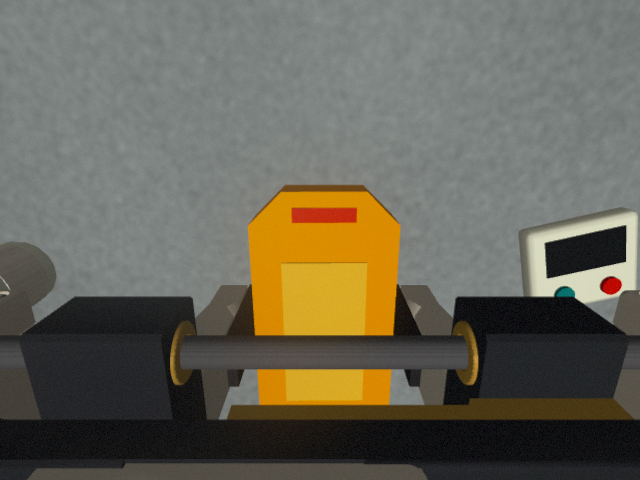

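```bash
python3 - <<'E'
from h import *
import pickle
im=cv2.imread('pics/w8.png'); m,p,T=pickle.load(open('w8.pkl','rb')); Rm,C=cam(m)
def castT(uv,zt):
    d=(np.linalg.inv(m['mtx'])@np.c_[uv,np.ones(len(uv))].T).T@Rm@T; c=T.T@(C-p)
    return (c+d*((zt-c[2])/d[:,2])[:,None])[:,:2]
roi=(230,170,420,330); k=blob(im,(8,120,200),(32,255,255),roi)|blob(im,(0,150,120),(8,255,255),roi)
for v in (235,250,265,280,290):
    u=np.flatnonzero(k[v]); P=castT(np.array([[u[0],v],[u[-1]+1,v]]),.0117)*1000; print(v,u[0],u[-1],P[:,1],P[:,1].mean())
vs=[np.flatnonzero(k[:,u])[0] for u in (295,310,325,340,355)]; print(vs,castT(np.array([[u,v] for u,v in zip((295,310,325,340,355),vs)]),.0117)*1000)
print('bar',castT(bar(im,(285,200,365,228)),.0117)*1000)
b=blob(im,(0,150,120),(8,255,255),(285,200,365,228)); print(cv2.minAreaRect(big(b)))
E
```

```text
235 249 398 [-30.11569575  30.9598363 ] 0.4220702761849644
250 250 398 [-30.0996551   31.35382842] 0.6270866591108337
265 251 397 [-30.08319386  31.34025218] 0.6285291612606319
280 252 396 [-30.06629527  31.32631524] 0.6300099892313646
290 253 395 [-29.91240224  31.17440506] 0.631001409086636
[np.int64(192), np.int64(192), np.int64(192), np.int64(192), np.int64(192)] [[ 54.78125956 -10.96700924]
 [ 54.77827458  -5.07542741]
 [ 54.77528953   0.81629656]
 [ 54.77230441   6.70816269]
 [ 54.76931922  12.60017098]]
bar [[45.52809475  0.23032523]]
((324.0, 215.0), (14.0, 64.0), 90.0)
```

```bash
python3 - <<'E'
from h import *
goto([.58076,-.03612],.125,-78.85,9,[.0001,.00063,.0277],nt=8)
E
```

```text
target [ 0.58154137 -0.0359648   0.125     ]
[[0,[2.72,1.79,-0.19],0.118],[0,[2.91,1.45,-0.19],0.119],[0,[3.06,1.1,-0.19],0.118],[0,[3.17,0.73,-0.19],0.119],[0,[3.23,0.35,-0.19],0.118],[0,[3.25,-0.04,-0.2],0.119],[0,[3.23,-0.42,-0.19],0.118],[0,[3.15,-0.8,-0.2],0.119],[0,[3.04,-1.16,-0.19],0.0],[0,[0.0,0.0,0.0],0.0]]
ends [ 0.58152502 -0.03596666  0.12498828] -78.86625311426687
```

```bash
python3 -m creep '[[0,[2.7,1.8,-0.6],0.118],[0,[3.1,1.5,-0.6],0.12],[0,[3.3,1.2,-0.4],0.12],[0,[3.4,0.8,-0.2],0.12],[0,[3.4,0.3,0],0.12],[0,[3.3,-0.1,0],0.12],[0,[3.0,-0.4,0],0.11],[0,[2.2,-0.6,0],0.08],[0,[1.2,-0.5,0],0.03],[0,[0.4,-0.2,0],0]]'
python3 - <<'E'
from h import *
p,T=tool(); print(p,np.degrees(yaw(T)),T[2])
goto([.58076,-.03612],.105,-78.85,4,[.0001,.00063,.0277],nt=3)
E
```

```text
clock: 18.1
position: [0.5752, -0.0278, 0.1292]
tool_rot: [0.001, 0.767, -0.642, -0.001]
wrist_force: [-0.0, -0.0, -1.4]
width: 0.0616
[ 0.57524702 -0.02779474  0.12916373] -79.8888750861596 [ 4.46812022e-04  2.91863750e-03 -9.99995641e-01]
target [ 0.58143569 -0.03587228  0.105     ]
[[0,[0.23,-0.12,0.6],-0.006],[0,[0.22,-0.12,0.61],-0.006],[0,[0.23,-0.11,0.6],-0.006],[0,[0.23,-0.12,0.61],0.0],[0,[0.0,0.0,0.0],0.0],[0,[0.0,0.0,0.0],0.0],[0,[0.0,0.0,0.0],0.0],[0,[0.0,0.0,0.0],0.0],[0,[0.0,0.0,0.0],0.0],[0,[0.0,0.0,0.0],0.0]]
ends [ 0.58147711 -0.03589504  0.10495393] -78.85755536790548
```

```bash
python3 -m creep '[[0,[0.2,-0.12,0.5],-0.006],[0,[0.2,-0.12,0.6],-0.006],[0,[0.2,-0.12,0.6],-0.006],[0,[0.15,-0.08,0.4],0],[0,[0.06,0,0.2],0],[0,[0,0,0],0],[0,[0,0,0],0],[0,[0,0,0],0],[0,[0,0,0],0],[0,[0,0,0],0]]'
python3 - <<'E'
from h import *
im,m,p,T=wlook('w9'); print(p,np.degrees(yaw(T)),T[2])
goto([.58076,-.03612],.0845,-78.85,4,[.0001,.00063,.0277],nt=3)
E
```

```text
clock: 19.35
position: [0.5806, -0.0335, 0.1048]
tool_rot: [0.001, 0.774, -0.633, -0.001]
wrist_force: [0.1, -0.0, -1.0]
width: 0.0617
[ 0.58063291 -0.03348866  0.10475367] -78.51043297524487 [ 5.61428633e-05  2.90682590e-03 -9.99995774e-01]
target [ 0.581439  -0.0358832  0.0845   ]
[[0,[0.06,-0.01,0.51],0.002],[0,[0.06,-0.01,0.5],0.002],[0,[0.06,-0.01,0.51],0.002],[0,[0.07,-0.01,0.5],0.0],[0,[0.0,0.0,0.0],0.0],[0,[0.0,0.0,0.0],0.0],[0,[0.0,0.0,0.0],0.0],[0,[0.0,0.0,0.0],0.0],[0,[0.0,0.0,0.0],0.0],[0,[0.0,0.0,0.0],0.0]]
ends [ 0.58144267 -0.03589665  0.08453595] -78.85815488196441
```

View pics/w9.png

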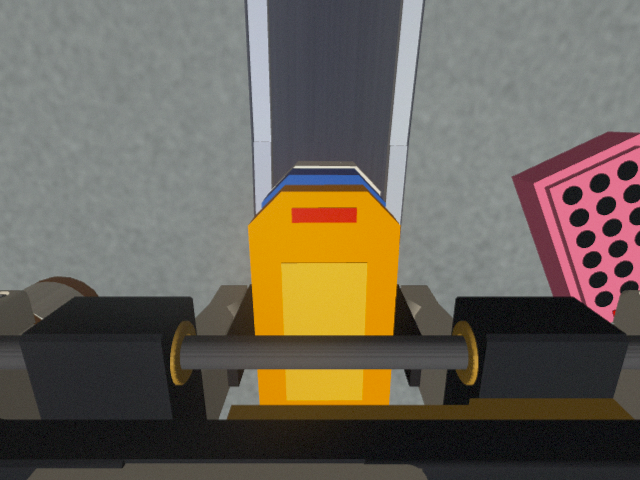

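```bash
python3 -m creep '[[0,[0.12,-0.02,0.2],0.003],[0,[0.08,-0.02,0.3],0.002],[0,[0.04,0,0.3],0],[0,[0,0,0.2],0],[0,[0,0,0.1],0],[0,[0,0,0],0],[0,[0,0,0],0],[0,[0,0,0],0],[0,[0,0,0],0],[0,[0,0,0],0]]'
python3 - <<'E'
from h import *
p,T=tool(); print(p,np.degrees(yaw(T)),T[2],state()['wrist_force'])
goto([.58076,-.03612],.0845,-78.85,4,[.0001,.00063,.0277],nt=3)
E
```

```text
clock: 20.65
position: [0.5815, -0.0359, 0.093]
tool_rot: [0.001, 0.773, -0.635, -0.001]
wrist_force: [-1.1, 1.1, -0.9]
width: 0.0619
[ 0.58154992 -0.03594725  0.09295262] -78.82136858468503 [ 5.43571432e-05  2.91576788e-03 -9.99995748e-01] [-1.11870818  1.09861572 -0.93790777]
target [ 0.58143772 -0.03588296  0.0845    ]
[[0,[-0.0,0.0,0.21],0.0],[0,[-0.0,0.0,0.21],0.0],[0,[-0.0,0.0,0.21],0.0],[0,[-0.01,0.01,0.22],0.0],[0,[0.0,0.0,0.0],0.0],[0,[0.0,0.0,0.0],0.0],[0,[0.0,0.0,0.0],0.0],[0,[0.0,0.0,0.0],0.0],[0,[0.0,0.0,0.0],0.0],[0,[0.0,0.0,0.0],0.0]]
ends [ 0.58140821 -0.03587379  0.08445294] -78.82136858468503
```

On target within 0.15 mm; lowering now.

```bash
python3 -m creep '[[0,[0,0,0.2],0],[0,[0,0,0.2],0],[0,[0,0,0.2],0],[0,[0,0,0.15],0],[0,[0,0,0.1],0],[0,[0,0,0],0],[0,[0,0,0],0],[0,[0,0,0],0],[0,[0,0,0],0],[0,[0,0,0],0]]'
python3 - <<'E'
from h import *
p,T=tool(); print(p,np.degrees(yaw(T)),T[2],state()['wrist_force'])
cv2.imwrite('pics/s10.png',get_image('scene')[220:340,180:400].repeat(3,0).repeat(3,1))
goto([.58076,-.03612],.0837,-78.85,4,[.0001,.00063,.0277],nt=3)
E
```

```text
clock: 21.9
position: [0.5815, -0.036, 0.0843]
tool_rot: [0.001, 0.773, -0.635, -0.001]
wrist_force: [-0.4, 0.2, 0.6]
width: 0.0612
[ 0.58151078 -0.03597457  0.08430439] -78.80728206936112 [ 2.34821045e-04  2.97942894e-03 -9.99995534e-01] [-0.41691408  0.19771461  0.59474301]
target [ 0.58144023 -0.03587706  0.0837    ]
[[0,[-0.0,0.0,0.01],0.0],[0,[-0.0,0.0,0.02],0.0],[0,[-0.01,0.0,0.01],0.001],[0,[-0.0,0.0,0.02],0.0],[0,[0.0,0.0,0.0],0.0],[0,[0.0,0.0,0.0],0.0],[0,[0.0,0.0,0.0],0.0],[0,[0.0,0.0,0.0],0.0],[0,[0.0,0.0,0.0],0.0],[0,[0.0,0.0,0.0],0.0]]
ends [ 0.58145637 -0.03588824  0.08369524] -78.8642376524807
```

View pics/s10.png

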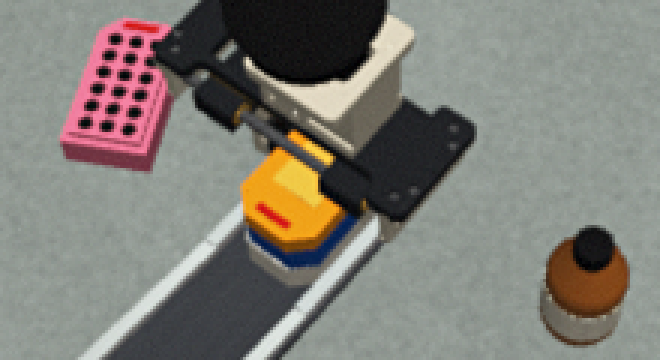

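```bash
python3 -m creep '[[0,[0,0,0.04],0],[0.6,[0,0,0],0],[1,[0,0,0],0],[1,[0,0,0],0],[1,[0,0,-1.0],0],[1,[0,0,-2.0],0],[1,[-1.5,0,-2.5],0],[1,[-2.5,0,-2.5],0],[1,[-2.5,0,-2.0],0],[1,[-1.5,0,-1],0]]'
python3 -m creep '[[1,[-0.5,0,-0.3],0],[1,[-0.3,0,0],0],[1,[0,0,0],0],[0.5,[0,0,0],0],[0,[0,0,0],0],[0,[0,0,0],0],[0,[0,0,0],0],[0,[0,0,0],0],[0,[0,0,0],0],[0,[0,0,0],0]]'
python3 - <<'E'
from h import *
import pickle
im,m,p,T=wlook('w11'); print(state()['clock'],p,np.degrees(yaw(T)),T[2],state()['width']); pickle.dump((m,p,T),open('w11.pkl','wb'))
E
```

```text
clock: 23.2
position: [0.5663, 0.0435, 0.1996]
tool_rot: [0.001, 0.772, -0.636, -0.001]
wrist_force: [0.3, -0.2, -0.0]
width: 0.0873
clock: 24.45
position: [0.564, 0.0504, 0.2007]
tool_rot: [0.003, 0.772, -0.636, -0.001]
wrist_force: [0.4, 0.3, 0.3]
width: 0.0231
24.5 [0.56396145 0.05039692 0.20071332] -78.96568037612809 [ 9.22736505e-04  5.80483618e-03 -9.99982726e-01] 0.019389363819728455
```

View pics/w11.png

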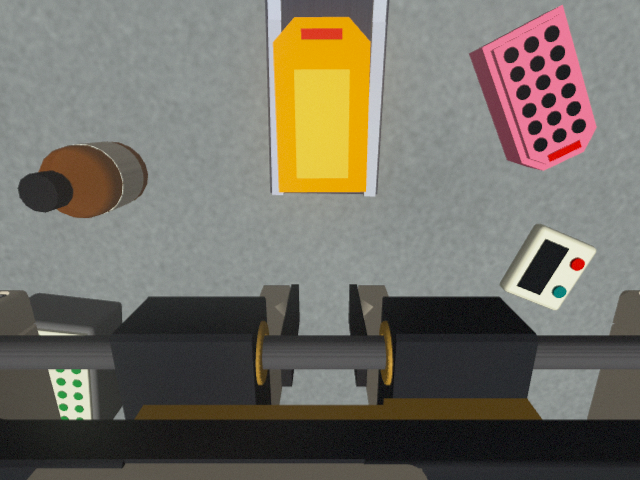

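```bash
python3 - <<'E'
from h import *
from m7 import lidpose
import pickle
im=cv2.imread('pics/w11.png'); m,p,T=pickle.load(open('w11.pkl','rb'))
Mb=R.from_euler('z',78.85,degrees=True).as_matrix()[:2,:2]
for z in (.072,.077):
    cen,y=lidpose(im,m,T,(262,5,382,197),lambda uv:cast(m,uv,z)[:,:2]); print(z,'in plate mm',Mb@(cen-[.58076,-.03612])*1000)
E
```

```text
box 273.0 370.0 17.0 192.0
side angs [np.float64(-78.75720999393644), np.float64(-78.78580103495129), np.float64(11.08622196131695), np.float64(11.872636642576479)]
width 0.06129157820991821 len 0.10933603137101407
centre [ 0.58094563 -0.03662712] yaw -78.77150551435415 bar rel 45.52479221713329 -0.03239125523179952 wells-ctr
0.072 in plate mm [0.5334425  0.08406322]
box 273.0 370.0 17.0 192.0
side angs [np.float64(-78.75722405800013), np.float64(-78.7855081801682), np.float64(11.086144110067314), np.float64(11.872662277564523)]
width 0.06012033604926932 len 0.10725212085334856
centre [ 0.58092644 -0.03650612] yaw -78.77136611920172 bar rel 44.652103969947355 -0.03192079914428937 wells-ctr
0.077 in plate mm [0.4110145  0.08863461]
```

```bash
cat > feeder.py <<'E'
from h import *
import pickle
im=cv2.imread('pics/w4.png'); m,p,T=pickle.load(open('w4.pkl','rb'))
# rails: bright bluish. per-row edges
hsv=cv2.cvtColor(im,cv2.COLOR_BGR2HSV); g=cv2.cvtColor(im,cv2.COLOR_BGR2GRAY).astype(int)
for v in (30,60,90,120,150,160): print(v,''.join('#' if x>190 else '+' if x>150 else '.' for x in g[v,255:385]))
for u in (268,272,368): print(u,list(g[150:175,u]))
E
python3 feeder.py
```

```text
30 ++++++..###########################............+#######+............+#######+............##############......############...++++++
60 +++++++..############+#############+............########............########+...........+#############......###########+...+++++++
90 ++++++++..############.################.......+############.......+############.......+##############+....+###########....+....+.+
120 +......++..###########+.#############+...........########...........+#######+...........#############....+###########...++++++++.+
150 ++++++++++..###########+.+##########################################################################+...###########+...+.+.+......
160 .+++++++++..+##########+...............................................................................+###########.....++.......+
268 [np.int64(212), np.int64(213), np.int64(213), np.int64(212), np.int64(211), np.int64(208), np.int64(210), np.int64(207), np.int64(205), np.int64(206), np.int64(208), np.int64(205), np.int64(205), np.int64(203), np.int64(205), np.int64(205), np.int64(207), np.int64(180), np.int64(162), np.int64(157), np.int64(158), np.int64(157), np.int64(158), np.int64(156), np.int64(158)]
272 [np.int64(214), np.int64(211), np.int64(213), np.int64(212), np.int64(212), np.int64(214), np.int64(213), np.int64(212), np.int64(212), np.int64(213), np.int64(210), np.int64(214), np.int64(212), np.int64(213), np.int64(214), np.int64(214), np.int64(215), np.int64(180), np.int64(160), np.int64(154), np.int64(157), np.int64(162), np.int64(160), np.int64(158), np.int64(156)]
368 [np.int64(213), np.int64(212), np.int64(212), np.int64(213), np.int64(213), np.int64(213), np.int64(215), np.int64(212), np.int64(211), np.int64(212), np.int64(214), np.int64(213), np.int64(214), np.int64(213), np.int64(215), np.int64(214), np.int64(215), np.int64(213), np.int64(176), np.int64(148), np.int64(150), np.int64(150), np.int64(149), np.int64(157), np.int64(155)]
```

```bash
cat >> feeder.py <<'E'
L=[];Q=[]
for v in range(25,160,5):
    r=np.flatnonzero(g[v,255:390]>190)+255; L.append((r[0]-.5,v)); Q.append((r[-1]+.5,v))
def fit(P):
    vx,vy,x,y=cv2.fitLine((np.array(P)*1000).astype(np.float32),cv2.DIST_HUBER,0,.01,.001).ravel().astype(float); return np.array([x,y])/1000,np.array([vx,vy])*np.sign(-vy)
for z in (.012,.013,.014):
    a=fit(cast(m,L,z)[:,:2]); b=fit(cast(m,Q,z)[:,:2]); ax=(a[1]+b[1]); ax/=np.linalg.norm(ax); n=np.array([-ax[1],ax[0]])
    e=cast(m,[(270,167),(368,168)],z)[:,:2].mean(0)
    print(z,'width',(a[0]-b[0])@n,[np.degrees(np.arctan2(s[1][1],s[1][0])) for s in (a,b)])
    c=n*((a[0]+b[0])@n/2)+ax*(e@ax); o=c+ax*.185
    print(' near end',c,'origin',o,'stop foot',o+ax*.1091,'base in feeder',(np.array([.57996,-.03748])-o)@ax,(np.array([.57996,-.03748])-o)@n)
E
python3 feeder.py | tail -6
python3 - <<'E'
from h import *
im=cv2.imread('pics/top0.png'); m=camera_model('top')
k=blob(im,(5,170,120),(20,255,255),(450,180,480,230)); c=big(k); print(cv2.minAreaRect(c), cv2.boundingRect(c))
b=cv2.boxPoints(cv2.minAreaRect(c)); print(cast(m,b,.043))
E
```

```text
0.012 width 0.08990975116333803 [np.float64(-79.99306538978949), np.float64(-80.00325537392919)]
 near end [0.56641858 0.03097792] origin [ 0.59854934 -0.15121048] stop foot [ 0.61749781 -0.2586524 ] base in feeder -0.11523062147990905 0.001445863764928518
0.013 width 0.08963996012208736 [np.float64(-79.99303057152747), np.float64(-80.00333762234118)]
 near end [0.56644022 0.03086361] origin [ 0.59857091 -0.15132481] stop foot [ 0.61751933 -0.25876673] base in feeder -0.11534695225786472 0.0014444296873516705
0.014 width 0.08937030107004267 [np.float64(-79.99300391376333), np.float64(-80.00332357652718)]
 near end [0.56646182 0.03074929] origin [ 0.59859257 -0.15143911] stop foot [ 0.61754103 -0.25888103] base in feeder -0.11546328127733431 0.0014429950830449404
((465.6835021972656, 204.94496154785156), (27.48961639404297, 5.746957778930664), 73.3007583618164) (460, 192, 13, 27)
[[ 0.64705753 -0.24788088  0.043     ]
 [ 0.65068143 -0.26118136  0.043     ]
 [ 0.58663224 -0.27354123  0.043     ]
 [ 0.58309688 -0.26038253  0.043     ]]
```

```bash
python3 -m creep '[[0,[0,0,1.5],0.01],[0,[0,0,3],0.008],[0,[0,0,3],0],[0,[0,0,3],0],[0,[0,0,2],0],[0,[0,0,1.1],0],[0,[0,0,0.6],0],[0,[0,0,0.3],0],[0,[0,0,0],0],[0,[0,0,0],0]]'
cat >> h.py <<'E'
FA=np.array([np.cos(np.radians(-80)),np.sin(np.radians(-80))]); FN=np.array([-FA[1],FA[0]]); FO=np.array([.59857,-.15132])
def fe(xy): d=np.array(xy)[:2]-FO; return d@FA*1000,d@FN*1000
E
python3 - <<'E'
from h import *
p,T=tool(); print(p,np.degrees(yaw(T)),T[2],state()['wrist_force'],state()['width'],'feeder',fe(p))
E
```

```text
clock: 25.75
position: [0.5624, 0.05, 0.0479]
tool_rot: [0.002, 0.765, -0.644, -0.002]
wrist_force: [0.1, -0.4, -0.5]
width: 0.0001
[0.56237541 0.04999446 0.04793118] -80.19528756028079 [ 6.43240120e-04  5.50369650e-03 -9.99984648e-01] [ 0.10489711 -0.35548224 -0.48973822] 0.00013595574700349297 feeder (np.float64(-204.54116044927886), np.float64(-0.6868229945265866))
```

```bash
python3 -m creep '[[0,[0.8,0,0],0],[0,[0.8,0,0],0],[0,[0.6,0,0],0],[0,[0.8,0,0],0],[0,[1,0,0],0],[0,[1,0,0],0],[0,[1,0,0],0],[0,[0.8,0,0],0],[0,[0.5,0,0],0],[0,[0.2,0,0],0]]'
python3 - <<'E'
from h import *
im,m,p,T=wlook('w12'); print(p,np.degrees(yaw(T)),T[2],state()['wrist_force'],state()['width'],'feeder',fe(p))
cv2.imwrite('pics/s12.png',get_image('scene')[220:400,160:380].repeat(3,0).repeat(3,1))
E
```

```text
clock: 27.0
position: [0.5768, -0.0287, 0.049]
tool_rot: [0.001, 0.765, -0.644, -0.001]
wrist_force: [-1.3, 2.7, -0.2]
width: 0.0004
[ 0.57677209 -0.02865821  0.04901833] -80.23063359082992 [-6.61691493e-04  2.87595335e-03 -9.99995646e-01] [-0.04197829  0.89627742  0.07928929] 0.00032609050001222847 feeder (np.float64(-124.58344984607419), np.float64(-0.16675164058377742))
```

View pics/w12.png

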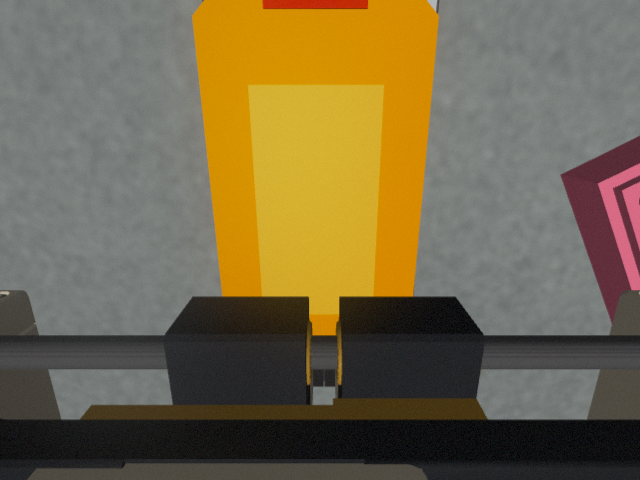

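View pics/s12.png

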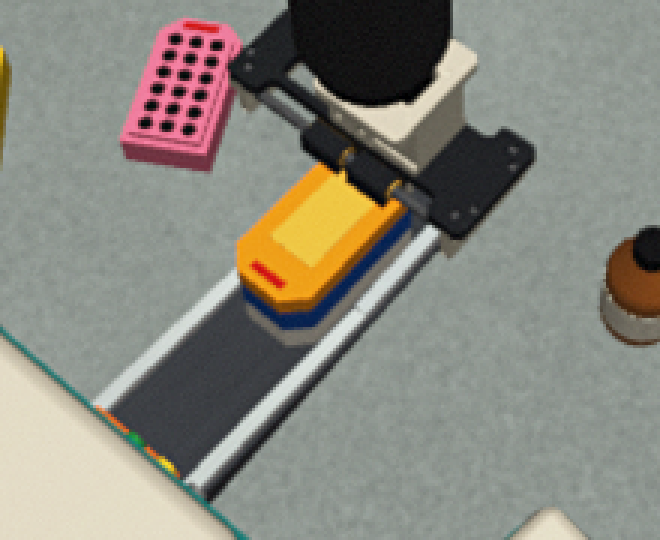

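```bash
python3 -m creep '[[0,[0.6,0,0],0],[0,[0.8,0,0],0],[0,[1,0,0],0],[0,[1,0,0],0],[0,[1,0,0],0],[0,[1,0,0],0],[0,[1,0,0],0],[0,[0.8,0,0],0],[0,[0.5,0,0],0],[0,[0.2,0,0],0]]'
python3 - <<'E'
from h import *
p,T=tool(); print(p,np.degrees(yaw(T)),T[2],state()['wrist_force'],state()['width'],'feeder',fe(p))
cv2.imwrite('pics/s13.png',get_image('scene')[220:400,160:380].repeat(3,0).repeat(3,1))
E
```

```text
clock: 28.35
position: [0.5927, -0.1104, 0.0511]
tool_rot: [-0.001, 0.765, -0.644, -0.0]
wrist_force: [-0.3, 4.6, 2.4]
width: 0.0001
[ 0.59271676 -0.11037495  0.05109027] -80.16868188736274 [-1.68645210e-03 -9.97932056e-04 -9.99998080e-01] [-0.3484767   4.62636106  2.41201535] 0.00012907953269897634 feeder (np.float64(-41.33941160260295), np.float64(1.3457171395312832))
```

View pics/s13.png

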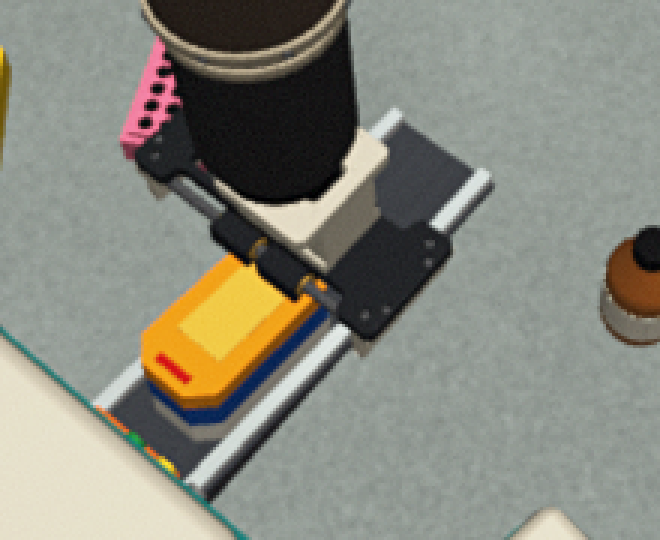

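```bash
python3 -m creep '[[0,[0.3,0,0.05],0],[0,[0.4,0,0.05],0],[0,[0.4,0,0],0],[0,[0.3,0,0],0],[0,[0.3,0,0],0],[0,[0.2,0,0],0],[0,[0.2,0,0],0],[0,[0.1,0,0],0],[0,[0,0,0],0],[0,[0,0,0],0]]'
python3 - <<'E'
from h import *
im,m,p,T=wlook('w14'); print(p,np.degrees(yaw(T)),T[2],state()['wrist_force'],state()['width'],'feeder',fe(p))
cv2.imwrite('pics/s14.png',get_image('scene')[220:400,160:380].repeat(3,0).repeat(3,1))
t=get_image('top'); cv2.imwrite('pics/t14.png',t[160:270,330:500].repeat(4,0).repeat(4,1))
E
```

```text
clock: 29.65
position: [0.598, -0.1299, 0.0527]
tool_rot: [-0.003, 0.766, -0.643, 0.0]
wrist_force: [-0.7, 3.9, 1.4]
width: 0.0005
[ 0.59800465 -0.12988348  0.05265118] -80.01446683771887 [-0.00345226 -0.00479682 -0.99998254] [-0.02383326  4.370063    3.10114975] 0.00044503278770133823 feeder (np.float64(-21.209023286875542), np.float64(3.165648612126006))
```

View pics/s14.png

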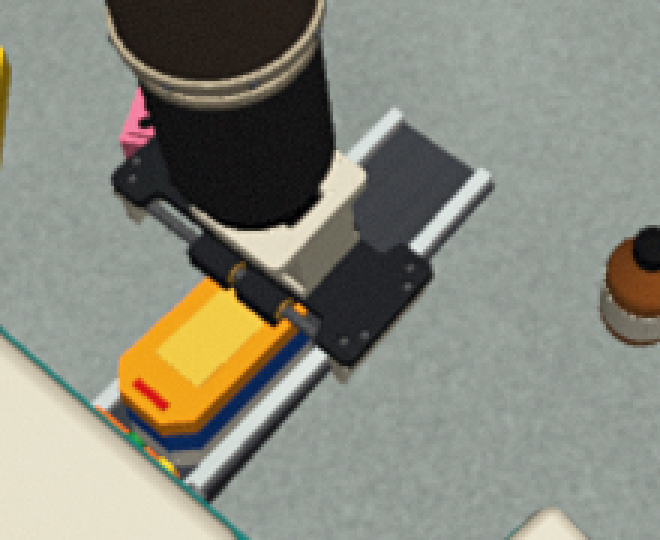

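View pics/t14.png

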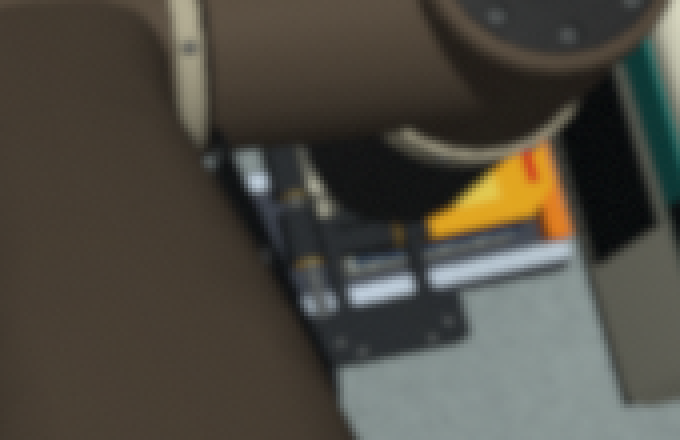

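View pics/w14.png

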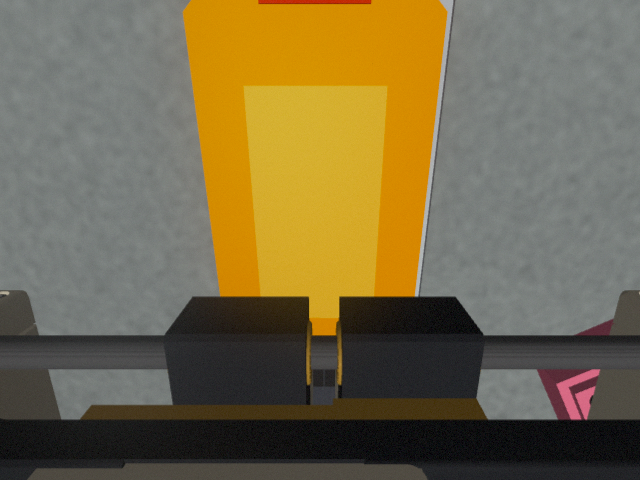

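```bash
python3 -m creep '[[0,[0.1,0.05,0.1],0],[0,[0.15,0.05,0.1],0],[0,[0.15,0.05,0.1],0],[0,[0.15,0,0],0],[0,[0.15,0,0],0],[0,[0.1,0,0],0],[0,[0,0,0],0],[0,[0,0,0],0],[0,[0,0,0],0],[0,[0,0,0],0]]'
python3 - <<'E'
from h import *
im,m,p,T=wlook('w15'); print(p,np.degrees(yaw(T)),T[2],state()['wrist_force'],'feeder',fe(p))
cv2.imwrite('pics/s15.png',get_image('scene')[280:400,160:300].repeat(5,0).repeat(5,1))
E
```

```text
clock: 31.05
position: [0.5992, -0.1353, 0.0515]
tool_rot: [-0.005, 0.766, -0.642, 0.001]
wrist_force: [-1.7, 3.5, 3.4]
width: 0.0004
[ 0.59915278 -0.13534563  0.05146933] -79.92318707698573 [-0.00516648 -0.00830967 -0.99995213] [-1.06010964  4.23131855  3.17532041] feeder (np.float64(-15.63048648921924), np.float64(3.347842166866797))
```

View pics/s15.png

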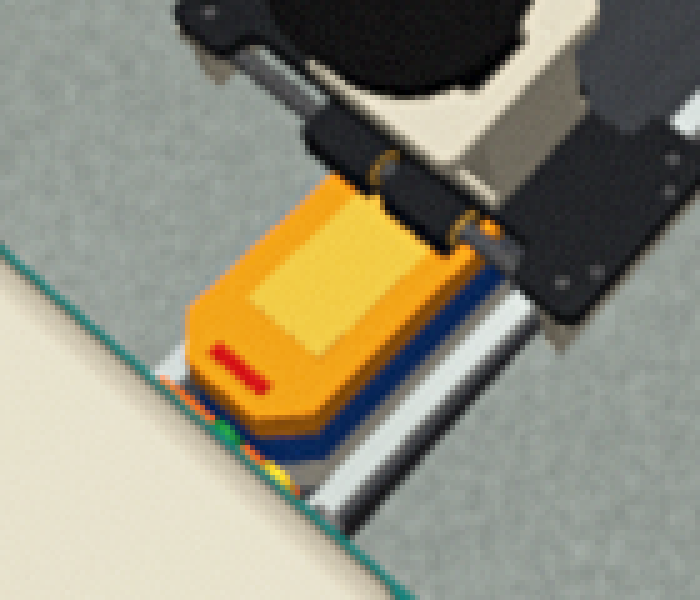

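```bash
python3 -m creep '[[0,[0.1,0.05,0.05],0],[0,[0.1,0.05,0.05],0],[0,[0.1,0,0],0],[0,[0.1,0,0],0],[0,[0,0,0],0],[0,[0,0,0],0],[0,[0,0,0],0],[0,[0,0,0],0],[0,[0,0,0],0],[0,[0,0,0],0]]'
python3 - <<'E'
from h import *
p,T=tool(); print(p,np.degrees(yaw(T)),T[2],state()['wrist_force'],'feeder',fe(p))
cv2.imwrite('pics/s16.png',get_image('scene')[280:400,160:300].repeat(5,0).repeat(5,1))
E
```

```text
clock: 32.4
position: [0.5993, -0.1363, 0.0516]
tool_rot: [-0.007, 0.767, -0.642, 0.0]
wrist_force: [-1.5, 5.2, 3.2]
width: 0.0003
[ 0.59934958 -0.13633126  0.05160969] -79.88738753373016 [-0.00795257 -0.01053797 -0.99991285] [-1.52555468  5.17419444  3.24584496] feeder (np.float64(-14.625653345787878), np.float64(3.3705019873403055))
```

View pics/s16.png

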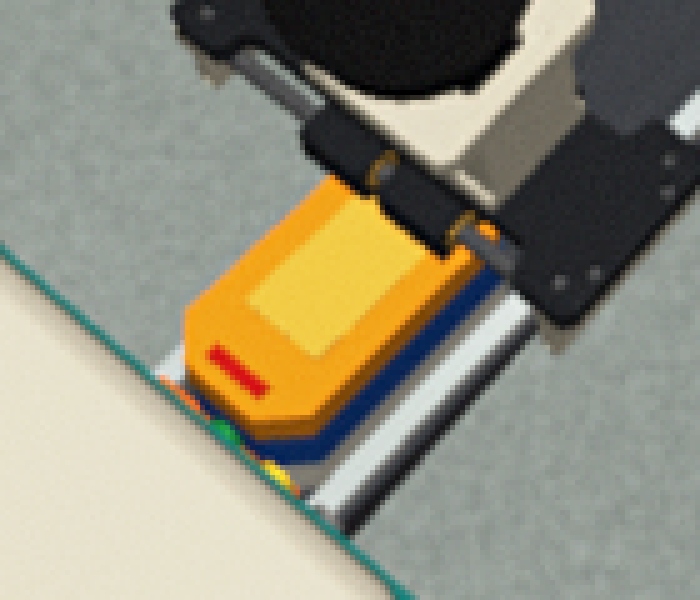

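```bash
python3 -m creep '[[0,[-0.5,0,0],0],[0,[-1.5,0,0],0],[0,[-2,0,-1],0],[0,[-2,0,-2.5],0],[0,[-2,0,-3.5],0],[0,[-1,0,-3.5],0],[0,[0,0,-3],0],[0,[0,0,-1],0],[0,[0,0,0],0],[0,[0,0,0],0]]'
python3 - <<'E'
from h import *
import pickle
im,m,p,T=wlook('w17'); print(p,np.degrees(yaw(T)),T[2],'feeder',fe(p)); pickle.dump((m,p,T),open('w17.pkl','wb'))
E
```

```text
clock: 33.7
position: [0.5783, -0.0396, 0.2027]
tool_rot: [-0.005, 0.768, -0.641, -0.0]
wrist_force: [0.2, -0.0, -0.4]
width: 0.0002
[ 0.57825299 -0.03964203  0.20266447] -79.69055261277254 [-0.0071732  -0.00817202 -0.99994088] feeder (np.float64(-113.5093403779602), np.float64(-0.6156760527608242))
```

View pics/w17.png

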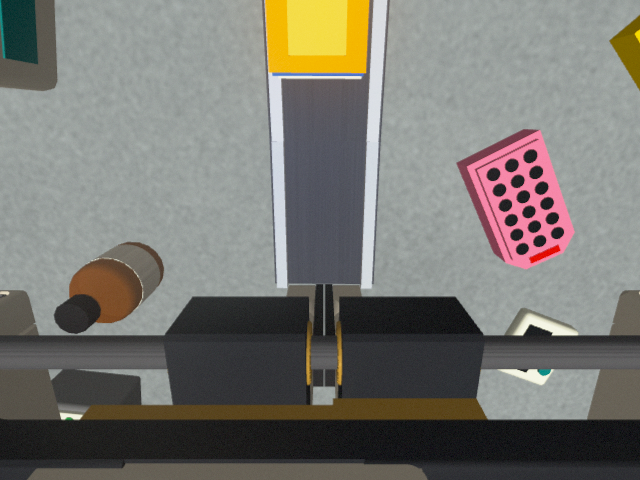

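```bash
python3 - <<'E'
from h import *
import pickle
im=cv2.imread('pics/w17.png'); m,p,T=pickle.load(open('w17.pkl','rb'))
for u in (290,320,350): print(u,[tuple(int(x) for x in im[v,u]) for v in range(68,86)])
for n,uv,z in [('near end',[(282,288),(366,286)],.013),('break',[(277,141),(374,141)],.013),('white rear edge',[(290,80),(320,80),(350,79)],.0352),('blue rear',[(290,75),(350,75)],.061),('lid rear',[(290,71.5),(350,71.5)],.087-.01)]:
    for w in cast(m,uv,z): print(n,fe(w))
E
```

```text
290 [(9, 185, 243), (12, 184, 244), (1, 186, 244), (0, 184, 244), (111, 162, 190), (192, 130, 107), (204, 123, 81), (212, 150, 114), (226, 232, 231), (230, 241, 242), (180, 190, 194), (111, 113, 116), (96, 95, 103), (94, 92, 99), (95, 95, 103), (94, 90, 99), (98, 95, 99), (93, 92, 98)]
320 [(0, 184, 244), (0, 184, 244), (0, 185, 245), (0, 181, 243), (63, 169, 222), (185, 132, 123), (201, 122, 83), (202, 121, 85), (225, 231, 232), (227, 238, 241), (181, 193, 197), (113, 114, 122), (96, 96, 105), (91, 90, 99), (94, 94, 100), (98, 96, 104), (93, 92, 100), (93, 90, 96)]
350 [(0, 183, 245), (0, 182, 244), (0, 181, 243), (0, 181, 244), (65, 170, 223), (186, 132, 123), (200, 119, 80), (199, 118, 77), (224, 229, 232), (228, 240, 242), (203, 218, 223), (126, 130, 134), (95, 92, 100), (95, 91, 98), (90, 88, 97), (94, 91, 98), (94, 94, 99), (95, 90, 97)]
near end (np.float64(-185.6880610054333), np.float64(39.790316750723846))
near end (np.float64(-182.89960145616783), np.float64(-40.15846955638747))
break (np.float64(-49.766050305821054), np.float64(39.948151318246055))
break (np.float64(-49.32896048437622), np.float64(-41.516485125913))
white rear edge (np.float64(-4.257922960577866), np.float64(25.867880666467272))
white rear edge (np.float64(-4.164169910032928), np.float64(3.490895726874193))
white rear edge (np.float64(-3.3827555274039165), np.float64(-18.84100455845953))
blue rear (np.float64(-3.3653286183017395), np.float64(23.41594514088319))
blue rear (np.float64(-3.198445392875704), np.float64(-17.305065452084996))
lid rear (np.float64(-2.886222564710938), np.float64(21.897086622909413))
lid rear (np.float64(-2.7319395769633474), np.float64(-16.343118792508577))
```

```bash
python3 -m creep '[[0,[0.8,0,-0.5],0],[0,[1.5,0,-0.6],0],[0,[2,0,-0.6],0],[0,[2,0,-0.6],0],[0,[2,0,-0.5],0],[0,[1.5,0,-0.4],0],[0,[0.7,0,-0.2],0],[0,[0.2,0,0],0],[0,[0,0,0],0],[0,[0,0,0],0]]'
python3 - <<'E'
from h import *
import pickle
im,m,p,T=wlook('w18'); print(state()['clock'],p,np.degrees(yaw(T)),T[2],'feeder',fe(p)); pickle.dump((m,p,T),open('w18.pkl','wb'))
E
```

```text
clock: 35.0
position: [0.597, -0.1542, 0.2345]
tool_rot: [-0.003, 0.767, -0.642, -0.002]
wrist_force: [-0.2, -0.0, -0.3]
width: 0.0003
35.05 [ 0.59702273 -0.15416066  0.2345258 ] -79.8601996159945 [-0.00701988 -0.00145352 -0.9999743 ] feeder (np.float64(2.5288239864809916), np.float64(-2.0170371937117806))
```

View pics/w18.png

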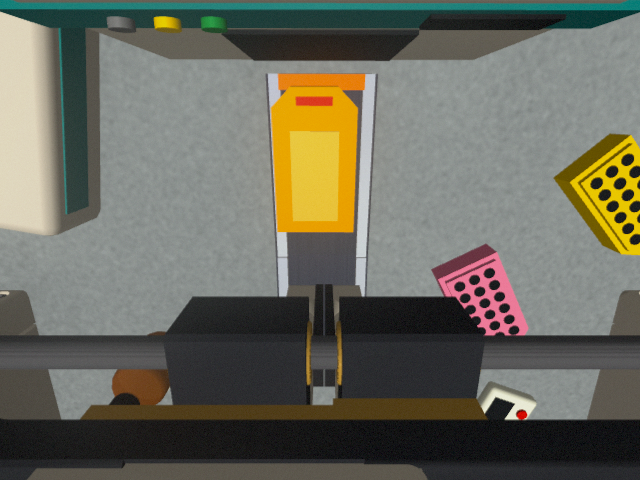

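```bash
python3 - <<'E'
from h import *
import pickle
im=cv2.imread('pics/w18.png'); m,p,T=pickle.load(open('w18.pkl','rb'))
for u in (300,314,330): print(u,[tuple(int(x) for x in im[v,u]) for v in list(range(84,90))+list(range(229,237))])
for u in (285,): print(u,[tuple(int(x) for x in im[v,u]) for v in range(86,94)])
print([tuple(int(x) for x in im[v,355]) for v in range(86,94)])
for n,uv,z in [('stop edge',[(284,90),(355,90)],.0426),('lid front',[(300,86.5),(330,86.5)],.0883),('lid rear',[(290,232),(345,232)],.0768),('break',[(284,257),(362,257)],.013)]:
    for w in cast(m,uv,z): print(n,fe(w))
# lid sides
g=blob(im,(8,120,150),(32,255,255),(265,80,365,240))
for v,z in ((120,.0855),(160,.0825),(200,.0795),(225,.0775)):
    r=np.flatnonzero(g[v]); print(v,[fe(w) for w in cast(m,[(r[0]-.5,v),(r[-1]+.5,v)],z)])
cv2.imwrite('pics/w18c.png',cv2.resize(im[60:270,250:390],None,fx=2.8,fy=2.8,interpolation=cv2.INTER_CUBIC))
E
```

```text
300 [(18, 133, 233), (14, 116, 216), (14, 119, 184), (0, 157, 226), (0, 164, 231), (0, 166, 232), (0, 158, 232), (0, 159, 231), (0, 157, 231), (73, 105, 138), (80, 81, 87), (79, 80, 86), (83, 83, 87), (83, 84, 88)]
314 [(0, 129, 232), (12, 116, 216), (16, 121, 188), (0, 156, 225), (0, 164, 232), (0, 166, 232), (0, 158, 231), (0, 158, 231), (0, 158, 232), (71, 100, 135), (78, 82, 86), (82, 81, 90), (80, 85, 90), (83, 81, 85)]
330 [(6, 129, 232), (1, 116, 215), (1, 119, 188), (0, 155, 226), (0, 164, 232), (0, 165, 232), (0, 156, 231), (0, 157, 231), (0, 155, 231), (73, 103, 135), (82, 80, 88), (81, 82, 87), (85, 83, 89), (82, 82, 87)]
285 [(23, 130, 231), (20, 129, 232), (29, 135, 233), (41, 121, 208), (74, 104, 139), (54, 128, 175), (0, 155, 221), (0, 167, 232)]
[(20, 127, 232), (9, 123, 231), (16, 127, 232), (20, 128, 234), (80, 95, 140), (83, 83, 88), (85, 84, 92), (86, 85, 92)]
stop edge (np.float64(106.49828758664918), np.float64(30.16683710727635))
stop edge (np.float64(106.60454607863556), np.float64(-27.512567073124615))
lid front (np.float64(105.85413209874827), np.float64(14.
[... 226 characters left out ...]
732567367514214))
break (np.float64(-49.967653277711136), np.float64(38.069895006399044))
break (np.float64(-49.77507639246588), np.float64(-41.34372716794507))
120 [(np.float64(83.56212264843558), np.float64(36.21083429437943)), (np.float64(83.68364629170675), np.float64(-26.574243956678547))]
160 [(np.float64(54.81400088512362), np.float64(35.57816536291586)), (np.float64(54.94167634115898), np.float64(-26.18707055681042))]
200 [(np.float64(23.49371399530489), np.float64(35.63906661645396)), (np.float64(23.630954442033364), np.float64(-26.529016569758983))]
225 [(np.float64(2.458183817435503), np.float64(35.880403136328376)), (np.float64(2.601570976631917), np.float64(-26.45395127524241))]
```

View pics/w18c.png

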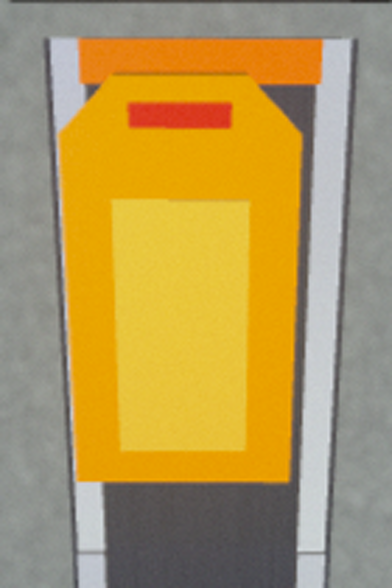

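```bash
python3 -m creep '[[0,[-0.5,1,0],0],[0,[-1,2.0,0],0],[0,[-1,2.5,0],0],[0,[-1,2.5,0.3],0],[0,[-1,2.5,0.5],0],[0,[-1,2,0.5],0],[0,[-0.5,1,0.3],0],[0,[0,0.3,0.2],0],[0,[0,0,0],0],[0,[0,0,0],0]]'
python3 - <<'E'
from h import *
import pickle
im,m,p,T=wlook('w19'); print(state()['clock'],p,np.degrees(yaw(T)),T[2],'feeder',fe(p)); pickle.dump((m,p,T),open('w19.pkl','wb'))
cv2.imwrite('pics/w19c.png',cv2.resize(im[20:260,60:330],None,fx=2.5,fy=2.5,interpolation=cv2.INTER_CUBIC))
cv2.imwrite('pics/s19.png',cv2.resize(get_image('scene')[250:400,140:320],None,fx=4,fy=4,interpolation=cv2.INTER_CUBIC))
E
```

```text
clock: 36.3
position: [0.4431, -0.1159, 0.2165]
tool_rot: [-0.004, 0.768, -0.64, -0.002]
wrist_force: [-0.3, 0.2, 0.1]
width: 0.0005
36.35 [ 0.44308513 -0.11586907  0.21650154] -79.63625848447755 [-0.00737462 -0.00367051 -0.99996607] feeder (np.float64(-61.91201582848233), np.float64(-146.96671882686752))
```

View pics/w19.png

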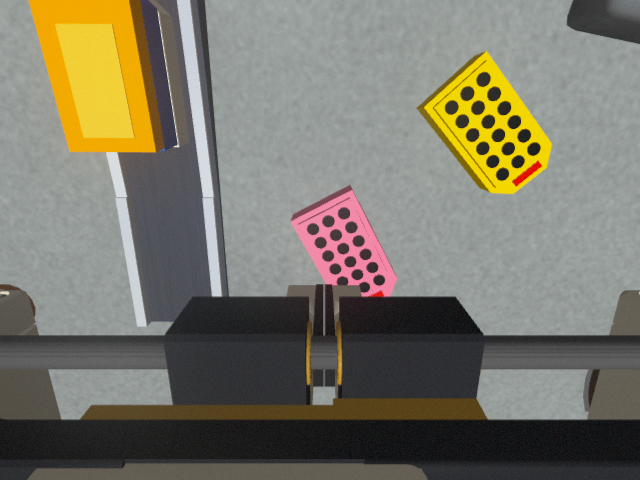

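View pics/s19.png

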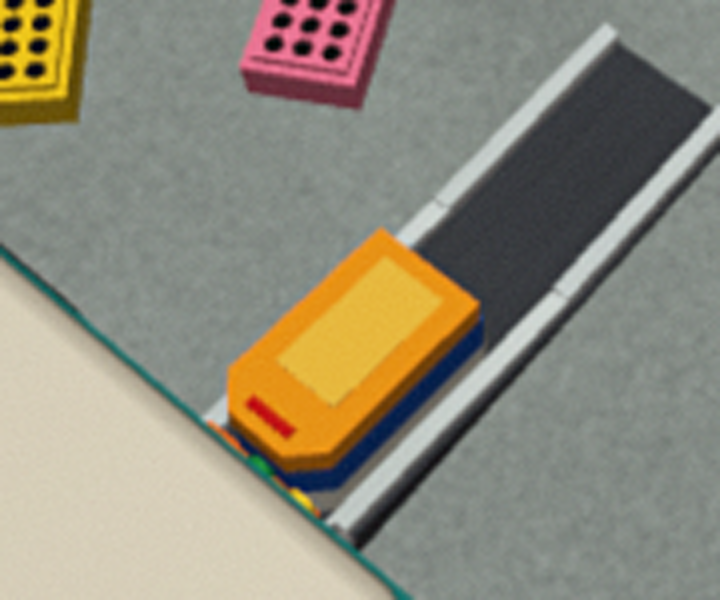

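```bash
python3 - <<'E'
import cv2
im=cv2.imread('pics/w19.png'); cv2.imwrite('pics/w19d.png',cv2.resize(cv2.convertScaleAbs(im[0:160,30:230],alpha=1.3,beta=30),None,fx=3.7,fy=3.7,interpolation=cv2.INTER_CUBIC))
E
```

```text
(no output)
```

View pics/w19d.png

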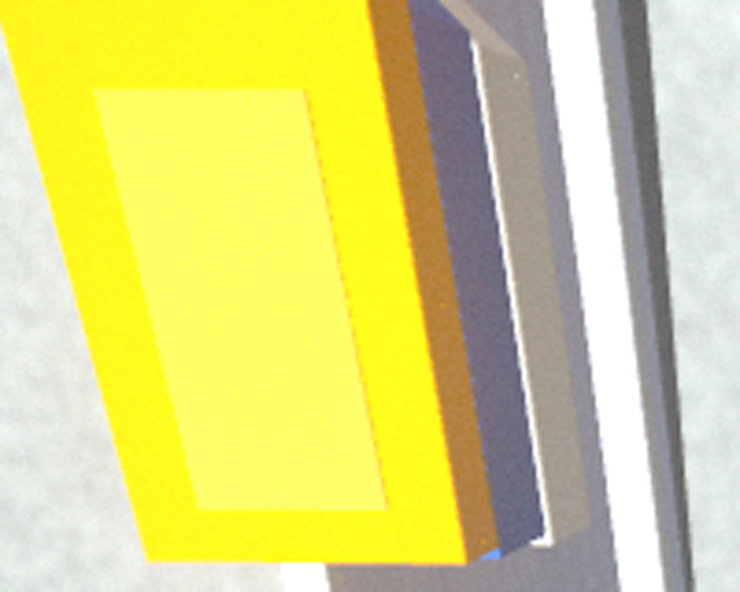

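```bash
python3 - <<'E'
from h import *
import pickle
m,p,T=pickle.load(open('w19.pkl','rb'))
for n,uv,z in [('white shoulder rear corner',(179,147.3),.0352),('white rim rear corner',(30+587/3.7,524/3.7),.0145),('blue shoulder rear',(30+498/3.7,548/3.7),.061),('lid top rear corner',(30+466/3.7,564/3.7),.0768),('break L',(121,196),.013),('break R',(208,197),.013)]:
    print(n,fe(cast(m,[uv],z)[0]))
s=state(); print(s['clock'],s['wrist_force'],s['width'])
E
```

```text
white shoulder rear corner (np.float64(-3.232079491990146), np.float64(-27.4164374980522))
white rim rear corner (np.float64(0.037402680736590525), np.float64(-28.48427798520859))
blue shoulder rear (np.float64(-1.876972286426767), np.float64(-26.319985888134504))
lid top rear corner (np.float64(-3.6693041888269877), np.float64(-26.37746307796444))
break L (np.float64(-48.90470263026319), np.float64(39.407751278405684))
break R (np.float64(-49.31124775608293), np.float64(-40.483847679599904))
36.4 [-0.43310031  0.37668045  0.40322315] 0.00034855236201654046
```

```bash
python3 - <<'E'
from workcell import *
print(hand_in()); print(state()['clock'])
E
```

```text
the job is handed in; nothing more can be done
None
the job is handed in; nothing more can be done
```

I put the blue plate on the white plate and the lid on the blue plate, both the right way round. I then pushed the stack up the ramp against the orange stop, backed the gripper off and handed in at about 36 s (limit 72 s). No verdict was reported.

**Seating:**
- **At the foot of the ramp:** the blue plate's well spacing and the lid's size both matched their fully seated heights. The blue plate sat about −1.2 / +1.0 mm off the white one, and the lid about +0.5 / +0.1 mm off the blue one.
- **At the top:** the cut corners line up and the side bands are parallel, so nothing looks lifted.

**Position:** the white plate's rear edge puts its nose within about 0.2–1.1 mm of the stop (allowed 4 mm). In the last push I commanded 4 mm, the tool moved only 1 mm and the force rose to about 5 N, which fits contact with the stop. I could not see the nose itself, because the lid hides it.

**Checks that were less clear:**
- **Offsets on the slope:** the vertical finger pushed on the lid first, so the lid and blue plate are pushed forward to about the limit of their play. The lid is about 4–5 mm ahead of the white plate in total.
- **Blue plate on white:** two sightings put it about 2.8 and 4 mm forward, against a limit of 3.5 mm. A seated plate has only 2 mm of play, so I took the excess as measuring error of about 1–2 mm.
- **Sideways:** the stack sits to one side of the channel, and one reading put the lid slightly further over than the play allows, which I also took as measuring error.

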